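# Turn a slab of seed brittle over on the turning stand

### The arm

A 6-joint arm with a two-finger parallel gripper is mounted at the origin on a cart in front of the work surface, level with it; the furniture and walls round the work are solid. World frame = base frame: x ahead of the robot, y to its left, z up, the work surface at z = 0. Lengths are in m, angles in degrees, forces in N, time in s.
With the tool pointing down it reaches from about 0.25 to 0.725 m from the base axis. Payload 9.7 kg.
Tool frame: the origin (TCP) lies at the very end of the fingers, on their centre line; the grasp point (between the pads) lies 19 mm behind it; x points along the fingers, z is the direction in which the jaws open and shut, and the axes are right-handed (so a half turn about x gives the same grasp; the last joint's range is limited). The gripper opens to 85 mm and grips with 20 to 120 N. Pads are 22 mm wide; open, the fingers measure 114 mm over their backs; the gripper's body (76 mm by 85 mm) begins 54 mm behind the grasp point. The pads swing forward as they close: fully open they stand 13 mm farther back than shut.
Start: joints at [0, 4.979, 10.078, 95.1, 0, 90], TCP at [0.55, -0, 0.231] pointing down, gripper open.
Joint ranges: [-179.16, 179.16], [-48.56, 103.87], [-65.8, 70.77], [-126.05, 130.52], [-82.76, 87.17], [-180, 180]. Speed limits (degrees/s): [127.2, 127.2, 147.25, 180, 180, 180].

### API

Orientations are given as [roll, pitch, yaw] about the fixed x, y, z axes, in that order (R = Rz(yaw) Ry(pitch) Rx(roll)).
In Python, from workcell import sensors, vision, job_done gives the robot as it stands.
- The arm moves only by the tool carry_out, never from a script. Its argument "increments" is a list of rows, each a list of 7 numbers: the turn, a rotation vector about the tool's x, y, z in degrees, then the shift along the tool's x, y, z in mm, then the opening in per cent of the stroke, from 0 (shut) to 100 (fully open). A call has 1 to 12 rows; each row shifts and turns the commanded pose from where the row before left it, along the tool's axes as they then stand; what a row does not reach is not made up. A row lasts 1/8 s, in which the tool goes at most 62.5 mm and 10.7 degrees, less where a joint would pass 70% of its speed; a pose out of reach is approached as far as the arm can. A call is refused whole if a number of a shift passes 62.5 or a number of a turn 10.7, either way. A call with a gripper value outside its range is refused whole. The fingers move at their own pace and stop on an object; "squeeze" is the grip in N (left out, the last holds). Time passes only in rows, so rows that do not move let the fingers close. It gives the time, the measured TCP pose, the force and the opening at its end, in the units of the state.
- sensors.get_obs(): the state, without advancing time (a new reading comes with each control period).
- vision.camera(name): name is "side" or "top" or "wrist"; returns the picture (400x640x3 uint8, red, green, blue); there is no depth.
- vision.calibration(name): a dict with "camera_matrix" (3x3 intrinsics, pixels), "dist" ([k1, k2, p1, p2, k3] as OpenCV has them; the pictures are not rectified), "extrinsics" (4x4, takes a point from world to camera coordinates); the wrist camera has in their place "mount" (4x4, takes a point from camera to tool coordinates, whose origin is the TCP and whose axes are the tool frame's). Camera axes: x right, y up, looking along -z (the intrinsics and any distortion apply to the point x, -y, -z); pixel columns grow to the right and rows downward; lengths in m; the calibration is good to about 2 mm. A picture is of the moment at which its call begins: read the wrist's pose just before it. calibration takes no time and is no camera call.
- job_done(): hands the job in, once; it reports no verdict.
The state is a dict: "time": time; "q": joint angles; "qd": joint speeds; "joint_efforts": joint torques, N m; "ee_pos": TCP position; "tcp_rot": TCP orientation; "wrist_force": force on the tool from outside, world axes, zero at the start; "torque": the same for the moment, N m; "opening": finger opening in m.
Only numpy, scipy, OpenCV 4.12 (cv2) and the standard library are available. Lean on these libraries where they do the work, as an engineer would, in place of code of your own. Each camera call takes 0.05 s, during which the arm holds its last target.

### The job

The larger slab of seed brittle lies seeds down on the counter. Lay it, still seeds down, flat on the ledge of the wooden turning stand with its square end against the low wall, then lift its free end so that it stands up against the wall and tips over the top, and slides down the chute to lie seeds up against the back stop. Leave the other things where they are.

Things in the scene. Friction and masses are not known exactly. Their poses are not given: they have to be found in the camera images.
- slab_center (a point): centre (half-way up) of the larger flat piece of seed brittle, to be turned: a four-sided plate 13 mm thick, 0.05 to 0.1 kg. z points out of its seed side, so at the start z points down and the smooth pale underside is on top; y is its length, x its width. It lies left of the big glass jar, its square +y end pointing roughly away from the robot.
- slab: the same slab; origin at the centre of its smooth underside, axes as slab_center. Corners in x, y (mm): (-34.5,-47.5), (34.5,-28), (30,46.5), (-30,42): the +y end is nearly square, the -y end slanted. Its two long sides (59 mm apart near the +y end, 65 at the centre, 69 towards the other end) can be gripped across x.
- wall_foot (a point): middle of the corner where the ledge of the wooden turning stand (right of the glass jar) meets its low wall, 66 mm above the counter. x points level through the wall, away from the ledge and roughly away from the robot; y left along the wall; z up. The wall stands 16 mm above the ledge, which is level, 120 mm wide and runs from x = -66 mm to the wall at x = 0.
- turner: the whole turning stand, fixed; origin on the counter below wall_foot, same axes. The space under the ledge is open as far back as its leg at x = -45 mm, so a slab laid against the wall sticks out 5 to 25 mm past the ledge's free edge and can be lifted there from below. Between the slab's start and the stand is a big fixed glass jar, about 215 mm high and 170 mm wide.
- stop_foot (a point): middle of the line where the chute's floor meets the back stop, axes as wall_foot. The polished metal chute runs from the wall's top 185 mm down at 25 degrees towards +x, 110 mm wide between rails that rise 15 mm over its floor; a slab tipped over the wall slides down it by itself.
- back_stop: the back stop, a wooden bar 25 mm high across the low end of the chute (fixed part of the turning stand); its origin and axes are those of the stand
- small_slab: smaller, nearly triangular piece of the same seed brittle, 51 x 65 x 13 mm, lying seeds up; a bystander, origin at the centre of its underside
- bar_choc: small chocolate bar 48 x 56 x 15 mm; bystander, origin at the centre of its underside
- gift: wrapped gift cube 64 x 64 x 56 mm; bystander, origin at the centre of its underside
- tin: round cocoa tin, 68 mm across and 91 mm high; bystander, origin at the centre of its underside
- tape: roll of tape lying flat, 77 mm across and 19 mm high; bystander, origin at the centre of its underside
- stamp: wooden date stamp 30 x 50 x 68 mm; bystander, origin at the centre of its underside

How it is judged (in metres and radians):
On the way, in this order (a step that is already met when the one before it is completed fails the run):
1. the slab lies flat on the ledge, seeds down, its square end within about 8 mm of the wall (x of slab_center in the frame of wall_foot between -0.056 and -0.034 m and y of slab_center in the frame of wall_foot between -0.035 and 0.035 m and z of slab_center in the frame of wall_foot between 0.003 and 0.011 m and angle between the y axis of slab and the x axis of turner, either way round below 0.2 rad and angle between slab's own z axis and vertical above 3.04 rad), for 0.2 s.
2. the slab is stood up on its end, leaning on the stand at its wall (angle between slab's own z axis and vertical between 1.15 and 2 rad and x of slab_center in the frame of wall_foot between -0.035 and 0.035 m and z of slab_center in the frame of wall_foot below 0.065 m and contact force between slab and turner above 0.03 N), for 0.04 s.
At the end, for the whole second after the job is handed in: The slab lies seeds up, flat on the chute floor (its seed side 19 to 31 degrees from facing straight up; the chute slopes 25), inside the rails, touching the back stop, at rest and released (angle between slab's own z axis and vertical below 0.55 rad and angle between the z axis of slab and the z axis of turner, either way round above 0.33 rad and contact force between slab and back_stop above 0.02 N and x of slab_center in the frame of stop_foot between -0.07 and 0 m and y of slab_center in the frame of stop_foot between -0.04 and 0.04 m and linear speed of slab below 0.02 m/s).
It fails at once if a bystander (small slab, chocolate bar, gift cube, tin, tape roll or stamp) is moved by more than 2 cm (distance of any of small_slab, bar_choc, gift, tin, tape, stamp from where it was at the start of the episode above 0.02 m).
It also fails if it takes over 64 s, if anything falls off the work surface, if the arm or the gripper's body presses on something with over 40 N, if the wrist force passes 120 N, or if a joint passes its speed limit or range.

## Working session

There is one attempt and no reset: what is moved stays moved. The work goes in short steps, Python scripts to look and compute and a tool call to move; the robot and the scene stay as the last step left them, time stands still between calls to the robot, and variables do not carry over. Pictures are saved under pics/ and viewed, and the job is handed in when it is done.

Besides the shell and the picture viewer there is one more tool, called after ">>>" by a JSON object that holds its "method" and its "body". carry_out: Moves the arm, as the interface text tells. Its arguments: {"type":"object","properties":{"increments":{"type":"array"},"squeeze":{"type":"number"}},"required":["increments"]}

```bash
mkdir -p pics; ls
python3 - <<'E'
from workcell import sensors, vision
import cv2,numpy as np
np.set_printoptions(precision=4,suppress=True)
print(sensors.get_obs())
for n in ["top","side","wrist"]:
    cv2.imwrite(f"pics/{n}0.png",vision.camera(n)[:,:,::-1]); print(n,vision.calibration(n))
E
```

```text
pics
{'time': 0.0, 'q': array([-0.    ,  5.0101, 10.0333, 95.0979, -0.0003, 90.0001]), 'qd': array([ 0.0004, -0.0962, -0.0119, -0.1032, -0.0322,  0.0928]), 'joint_efforts': array([  0.0008, -52.0392,  46.4803,   0.0164,   0.    ,  -0.0001]), 'ee_pos': array([ 0.5498, -0.    ,  0.2306]), 'tcp_rot': array([-179.7475,   89.9252, -179.7476]), 'wrist_force': array([-0.1543, -1.0032,  0.3644]), 'torque': array([-0.0469, -0.001 ,  0.0049]), 'opening': 0.08554553263637339}
top {'camera_matrix': array([[363.1634,   0.    , 322.5399],
       [  0.    , 363.1634, 194.684 ],
       [  0.    ,   0.    ,   1.    ]]), 'dist': array([-0.0453,  0.    ,  0.    ,  0.    ,  0.    ]), 'extrinsics': array([[-0.0281, -0.9996,  0.0002,  0.0243],
       [ 0.9944, -0.0279,  0.1019, -0.5631],
       [-0.1018,  0.003 ,  0.9948, -1.1636],
       [ 0.    ,  0.    ,  0.    ,  1.    ]])}
side {'camera_matrix': array([[479.3372,   0.    , 315.4341],
       [  0.    , 479.3372, 194.8222],
       [  0.    ,   0.    ,   1.    ]]), 'dist': array([-0.1136,  0.    ,  0.    ,  0.    ,  0.    ]), 'extrinsics': array([[ 0.6631, -0.7484,  0.0159, -0.3764],
       [ 0.3179,  0.3008,  0.8991, -0.2465],
       [-0.6777, -0.5912,  0.4374, -1.0163],
       [ 0.    ,  0.    ,  0.    ,  1.    ]])}
wrist {'camera_matrix': array([[278.5643,   0.    , 318.277 ],
       [  0.    , 278.5643, 198.6151],
       [  0.    ,   0.    ,   1.    ]]), 'dist': array([-0.027,  0.   ,  0.   ,  0.   ,  0.   ]), 'mount': array([[ 0.0007,  0.3139, -0.9494, -0.1419],
       [-0.0003,  0.9494,  0.3139,  0.08  ],
       [ 1.    ,  0.0001,  0.0008, -0.0008],
       [ 0.    ,  0.    ,  0.    ,  1.    ]])}
```

View pics/top0.png

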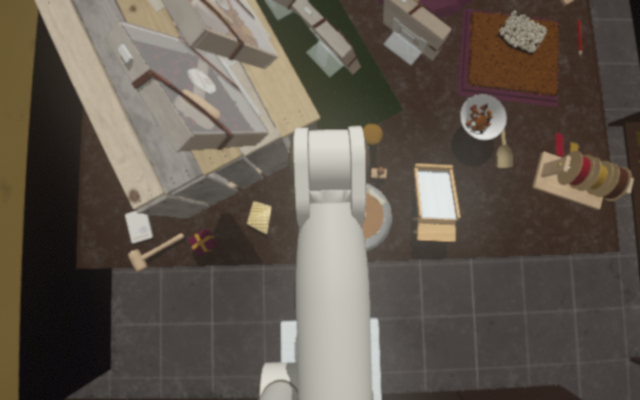

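View pics/side0.png

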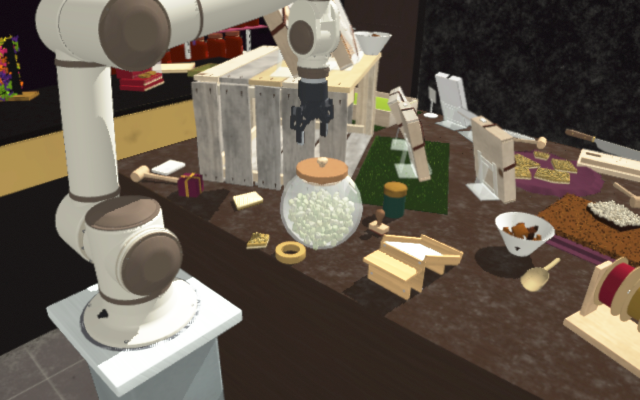

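View pics/wrist0.png

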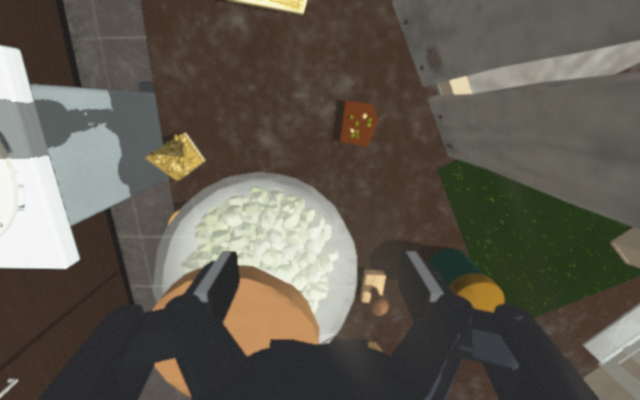

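```bash
cat > h.py <<'E'
import cv2,numpy as np
from scipy.spatial.transform import Rotation as Ro
from workcell import sensors, vision
np.set_printoptions(precision=4,suppress=True)
F=np.diag([1.,-1,-1])
def tcp(o=None):
    o=o or sensors.get_obs(); return Ro.from_euler('xyz',o['tcp_rot'],degrees=True).as_matrix(),np.array(o['ee_pos'])
def cam(n,pose=None):
    c=vision.calibration(n); K=c['camera_matrix'];d=c['dist']
    if n!='wrist': E=np.array(c['extrinsics'])
    else:
        R,p=pose; T=np.eye(4);T[:3,:3]=R;T[:3,3]=p
        E=np.linalg.inv(T@np.array(c['mount']))
    return K,d,E
def proj(n,P,pose=None):
    K,d,E=cam(n,pose); P=np.atleast_2d(P).astype(float)
    X=(P@E[:3,:3].T+E[:3,3])@F
    return cv2.projectPoints(X.reshape(-1,1,3),np.zeros(3),np.zeros(3),K,d)[0].reshape(-1,2)
def rays(n,uv,pose=None):
    K,d,E=cam(n,pose); uv=np.atleast_2d(uv).astype(float)
    u=cv2.undistortPoints(uv.reshape(-1,1,2),K,d).reshape(-1,2)
    D=np.c_[u,np.ones(len(u))]@F
    R=E[:3,:3]; return -R.T@E[:3,3], D@R
def onplane(n,uv,z,pose=None):
    o,D=rays(n,uv,pose); return o+D*((z-o[2])/D[:,2])[:,None]
def crop(img,x0,y0,x1,y1,s,name):
    cv2.imwrite(name,cv2.resize(img[y0:y1,x0:x1,::-1],None,fx=s,fy=s,interpolation=cv2.INTER_CUBIC))
E
python3 - <<'E'
from h import *
t=cv2.imread('pics/top0.png')[:,:,::-1];s=cv2.imread('pics/side0.png')[:,:,::-1]
crop(t,230,190,290,250,10,'pics/t_slab.png')
crop(t,390,150,480,250,6,'pics/t_st.png')
crop(s,350,220,470,310,6,'pics/s_st.png')
print(onplane('top',[[260,217],[437,200],[365,215],[203,242]],0.0))
E
```

```text
[[ 0.4973  0.2197  0.    ]
 [ 0.5376 -0.377   0.    ]
 [ 0.4942 -0.1317  0.    ]
 [ 0.419   0.4116  0.    ]]
```

View pics/t_slab.png

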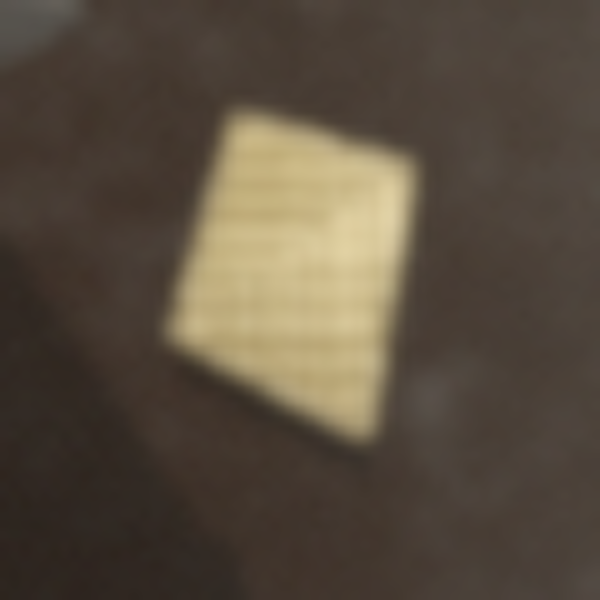

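View pics/t_st.png

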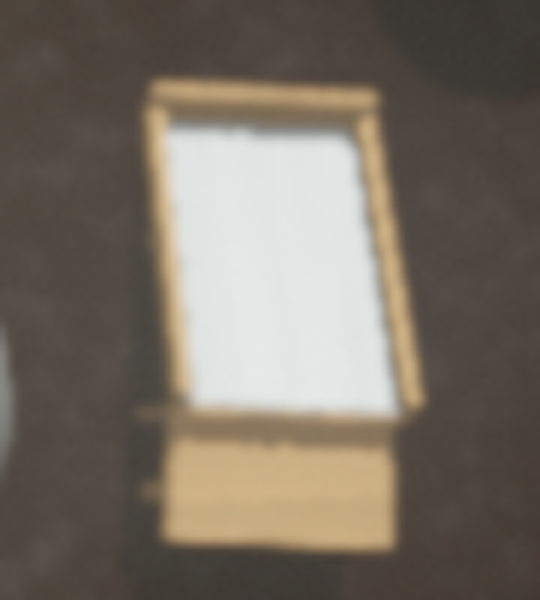

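View pics/s_st.png

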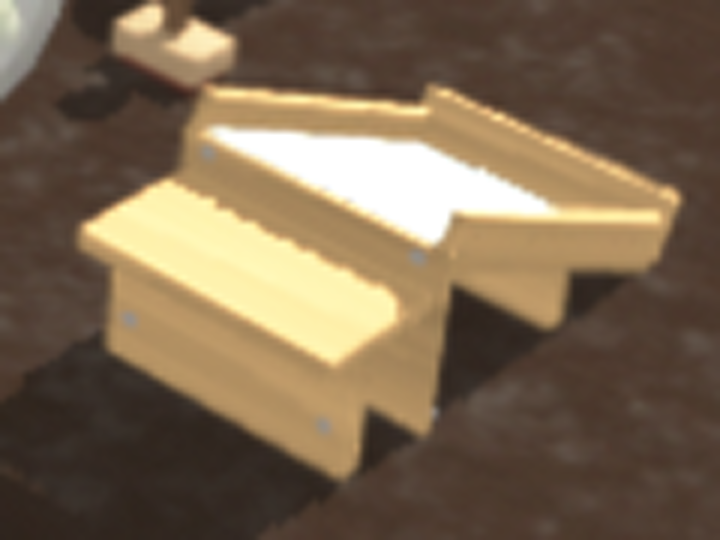

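Run:
```python
from h import *
t=cv2.imread('pics/top0.png')[:,:,::-1];s=cv2.imread('pics/side0.png')[:,:,::-1]
def fit2(M,P):
    mc,pc=M.mean(0),P.mean(0);A=(M-mc);B=P-pc
    a=np.arctan2((A[:,0]*B[:,1]-A[:,1]*B[:,0]).sum(),(A*B).sum()); R=np.array([[np.cos(a),-np.sin(a)],[np.sin(a),np.cos(a)]])
    return R,pc-R@mc,np.degrees(a)
# slab: contour
sub=t[190:250,230:290]; g=cv2.cvtColor(np.ascontiguousarray(sub),cv2.COLOR_RGB2HSV)
m=((sub[:,:,0].astype(int)-sub[:,:,2])>35).astype(np.uint8)
c=max(cv2.findContours(m,0,1)[0],key=cv2.contourArea)
print('mask quad',(cv2.approxPolyDP(c,4,True).reshape(-1,2)+[230,190]).tolist(),cv2.contourArea(c))
up=lambda L,s,o:(np.array(L,float)+.5)/s-.5+np.array(o)
px=up([[235,110],[415,158],[168,338],[370,440]],10,[230,190])
P=onplane('top',px,0.013)[:,:2]*1000
M=np.array([[30,46.5],[-30,42],[34.5,-28],[-34.5,-47.5]])
# seen from above: mirrored x: model frame (x,y)-> use (-x,y)
M2=M*[-1,1]
R,tt,a=fit2(M2,P);print('slab origin',tt,'rot of (-x,y)',a,'res',(M2@R.T+tt-P).round(1).tolist())
print('slab y dir',R@[0,1], 'P',P)
# stand
pt=up([[163,543],[395,550]],6,[390,150]);ps=up([[80,232],[335,365]],6,[350,220])
Pt=onplane('top',pt,.066);Ps=onplane('side',ps,.066);print('ledge near corners top/side',Pt,Ps)
for i in range(2):
    o1,d1=rays('top',pt[i]);o2,d2=rays('side',ps[i]);d1=d1[0];d2=d2[0]
    k=np.linalg.lstsq(np.c_[d1,-d2],o2-o1,rcond=None)[0];print('tri',o1+d1*k[0],o2+d2*k[1])
print('wall foot line',onplane('top',up([[165,438],[393,440]],6,[390,150]),.066))
print('wall top line',onplane('top',up([[187,410],[395,413]],6,[390,150]),.082))
print('wall top side',onplane('side',up([[207,130],[432,247]],6,[350,220]),.082))
```

```text
mask quad [[253, 201], [247, 223], [266, 233], [271, 207]] 531.5
slab origin [498.044  220.7113] rot of (-x,y) -102.76005492756772 res [[-2.0, -0.4], [-2.0, 1.9], [1.4, -2.5], [2.5, 1.0]]
slab y dir [ 0.9753 -0.2209] P [[552.0035 240.0903]
 [534.3423 180.3256]
 [476.9233 263.0287]
 [441.5858 196.5292]]
ledge near corners top/side [[ 0.4076 -0.2842  0.066 ]
 [ 0.4    -0.4071  0.066 ]] [[ 0.405  -0.2877  0.066 ]
 [ 0.3976 -0.4063  0.066 ]]
tri [ 0.4075 -0.2849  0.0634] [ 0.4081 -0.2856  0.0635]
tri [ 0.4    -0.4072  0.0656] [ 0.3988 -0.4057  0.065 ]
wall foot line [[ 0.4626 -0.2881  0.066 ]
 [ 0.4578 -0.4096  0.066 ]]
wall top line [[ 0.4765 -0.2962  0.082 ]
 [ 0.4716 -0.4056  0.082 ]]
wall top side [[ 0.4774 -0.2952  0.082 ]
 [ 0.4651 -0.4043  0.082 ]]
```

>>> {"method": "carry_out", "body": {"increments": [[0,0,0,-60,0,0,100],[10,0,0,0,0,0,100],[10,0,0,0,0,0,100]]}}

```text
time: 0.52
ee_pos: [0.5502, -0.0, 0.2917]
tcp_rot: [19.4, 90.0, -0.9]
wrist_force: [-0.0, -0.4, -1.3]
opening: 0.0852
```

Run:
```python
from h import *
o=sensors.get_obs();print(o['q'],o['ee_pos']);print(tcp(o)[0])
```

```text
[ -0.0003   6.8606  18.9451 102.0425  -0.0007 110.3273] [ 0.5502 -0.      0.2917]
[[ 0.0007  0.3474  0.9377]
 [-0.      0.9377 -0.3474]
 [-1.      0.0002  0.0007]]
```

>>> {"method": "carry_out", "body": {"increments": [[-9.7,0,0,0,0,0,100],[-9.7,0,0,0,0,0,100],[-9.7,0,0,0,0,0,100],[-9.7,0,0,0,0,0,100],[-9.7,0,0,0,0,0,100],[-9.7,0,0,0,0,0,100],[-9.7,0,0,0,0,0,100],[-9.7,0,0,0,0,0,100],[-9.7,0,0,0,0,0,100],[-9.7,0,0,0,0,0,100],[0,0,0,0,20,41,100]]}}

```text
time: 1.9
ee_pos: [0.54, 0.0433, 0.2905]
tcp_rot: [128.5, 89.9, -154.5]
wrist_force: [1.3, 0.7, 0.3]
opening: 0.0856
```

>>> {"method": "carry_out", "body": {"increments": [[0,0,0,0,20,41,100],[0,0,0,0,20,41,100],[0,0,0,0,20,41,100],[0,0,0,0,20,41,100],[0,0,0,0,0,0,100]]}}

```text
time: 2.52
ee_pos: [0.4978, 0.2247, 0.2908]
tcp_rot: [101.1, 90.0, 178.4]
wrist_force: [-0.3, -0.7, -0.4]
opening: 0.0854
```

Run:
```python
from h import *
o=sensors.get_obs();print(o['time'],o['q'],o['ee_pos']);print(tcp(o)[0])
cv2.imwrite("pics/w1.png",vision.camera('wrist')[:,:,::-1])
cv2.imwrite("pics/top1.png",vision.camera('top')[:,:,::-1])
np.savez('w1.npz',R=tcp(o)[0],p=tcp(o)[1])
```

```text
2.525 [ 24.2783   6.3374  18.2648 101.9722   0.0218  37.0663] [0.4978 0.2247 0.2908]
[[-0.0009 -0.9752  0.2213]
 [ 0.      0.2213  0.9752]
 [-1.      0.0009 -0.0002]]
```

View pics/w1.png

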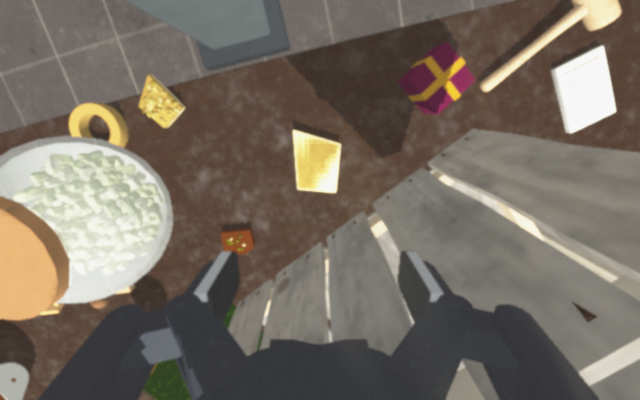

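View pics/top1.png

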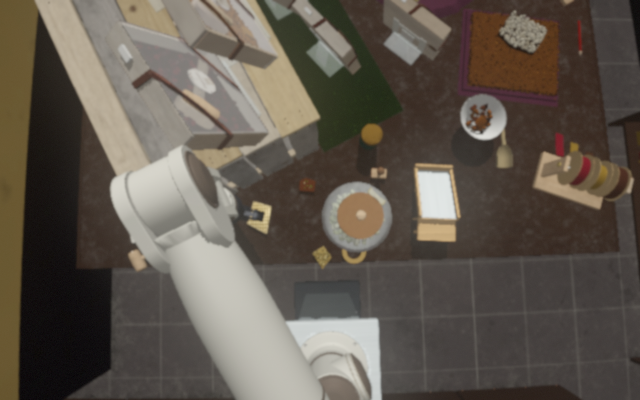

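Run:
```python
from h import *
z=np.load('w1.npz');pose=(z['R'],z['p'])
im=cv2.imread('pics/w1.png')[:,:,::-1]
crop(im,270,110,370,210,6,'pics/w1c.png')
sub=im[110:210,270:370].astype(int)
m=((sub[:,:,0]-sub[:,:,2]>60)&(sub[:,:,1]>110)).astype(np.uint8)
c=max(cv2.findContours(m,0,1)[0],key=cv2.contourArea)
q=cv2.approxPolyDP(c,5,True).reshape(-1,2)+[270,110];print(q.tolist())
```

```text
[[293, 136], [297, 189], [319, 191], [311, 189], [337, 150], [340, 155], [340, 144], [314, 136], [295, 145]]
```

View pics/w1c.png

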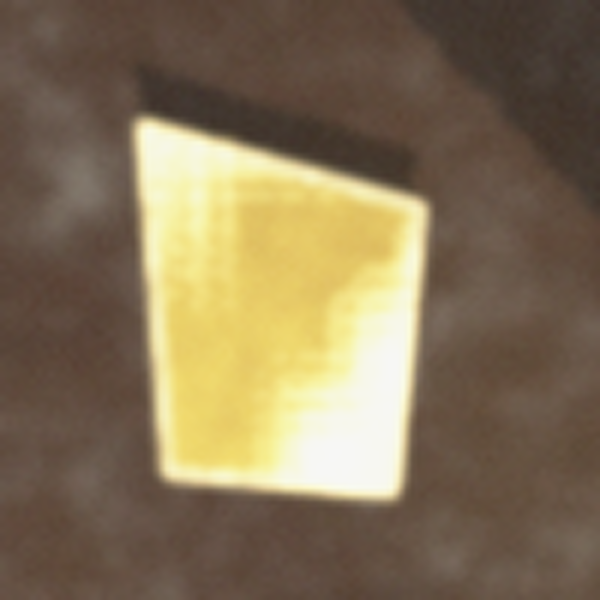

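```bash
cat >> h.py <<'E'
def fit2(M,P):
    mc,pc=M.mean(0),P.mean(0);A=(M-mc);B=P-pc
    a=np.arctan2((A[:,0]*B[:,1]-A[:,1]*B[:,0]).sum(),(A*B).sum()); R=np.array([[np.cos(a),-np.sin(a)],[np.sin(a),np.cos(a)]])
    return R,pc-R@mc,np.degrees(a)
def up(L,s,o): return (np.array(L,float)+.5)/s-.5+np.array(o)
def toolR(yaw,P):
    # tool pointing fwd-down by P (90=down) along heading yaw, tool z level to left
    c,s=np.cos(np.radians(P)),np.sin(np.radians(P))
    x=np.array([c,0,-s]);zz=np.array([0,1.,0]);y=np.cross(zz,x)
    return Ro.from_euler('z',yaw,degrees=True).as_matrix()@np.c_[x,y,zz]
def delta(Rt,pt,pose=None):
    R,p=pose or tcp()
    return Ro.from_matrix(R.T@Rt).as_rotvec(degrees=True), R.T@(np.array(pt)-p)*1000
E
python3 - <<'E'
from h import *
z=np.load('w1.npz');pose=(z['R'],z['p'])
px=up([[402,498],[160,480],[428,205],[135,117]],6,[270,110])
P=onplane('wrist',px,0.013,pose)[:,:2]*1000
M2=np.array([[30,46.5],[-30,42],[34.5,-28],[-34.5,-47.5]])*[-1,1]
R,t,a=fit2(M2,P);yd=R@[0,1];yaw=np.degrees(np.arctan2(yd[1],yd[0]))
print('slab',t,'yaw',yaw,'res',(M2@R.T+t-P).round(1).tolist())
tgt=np.r_[t+yd*(-3),6]/1000
print('tcp target',tgt)
Rt=toolR(yaw,50);print(delta(Rt,tgt+[0,0,.1]));print('in tilted tool axes', Rt.T@(tgt+[0,0,.1]-tcp()[1])*1000, Rt.T@[0,0,-100])
E
```

```text
slab [495.933  221.2986] yaw -13.195059402863935 res [[-1.5, -1.4], [-0.8, 1.9], [0.1, -1.7], [2.2, 1.2]]
tcp target [0.493 0.222 0.006]
(array([  0.2598,   0.0577, -40.0201]), array([184.9952,   5.2464,  -1.5062]))
in tilted tool axes [138.3029 122.9742  -1.6395] [76.6044 64.2788  0.    ]
```

>>> {"method": "carry_out", "body": {"increments": [[0,0,-10,0,0,0,100],[0,0,-10,0,0,0,100],[0,0,-10,0,0,0,100],[0,0,-10,0,0,0,100],[0.3,0,0,28,25,0,100],[0,0,0,28,25,0,100],[0,0,0,28,25,0,100],[0,0,0,28,25,-1,100],[0,0,0,26,23,-1,100],[0,0,0,0,0,0,100]]}}

```text
time: 3.88
ee_pos: [0.492, 0.2198, 0.1036]
tcp_rot: [-90.1, 50.2, -13.4]
wrist_force: [-0.0, 0.0, 0.4]
opening: 0.0858
```

Run:
```python
from h import *
o=sensors.get_obs();print(o['q'],o['ee_pos']);
tgt=np.array([.493,.222,.006]);Rt=toolR(-13.2,50);print(delta(Rt,tgt))
cv2.imwrite("pics/w2.png",vision.camera('wrist')[:,:,::-1])
```

```text
[ 39.8123 -23.3706 -37.7762  49.0507 -30.8582  45.6741] [0.492  0.2198 0.1036]
(array([-0.0659, -0.1244, -0.1706]), array([75.2333, 62.1314,  2.4788]))
```

View pics/w2.png

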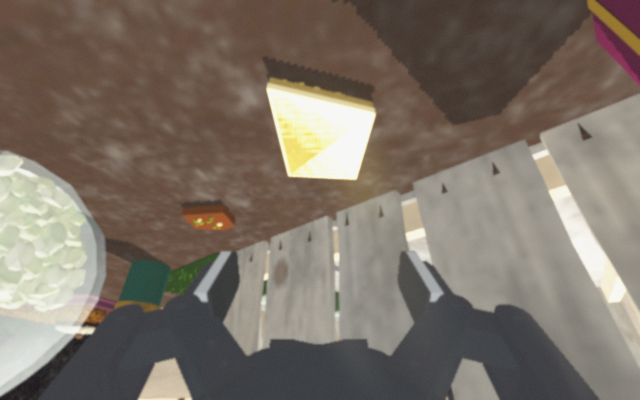

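>>> {"method": "carry_out", "body": {"increments": [[0,0,0,20,17,1,100],[0,0,0,20,17,1,100],[0,0,0,15,12,0.5,100],[0,0,0,8,6,0,100],[0,0,0,0,0,0,100]]}}

```text
time: 4.55
ee_pos: [0.4947, 0.2246, 0.0257]
tcp_rot: [-89.7, 50.0, -13.0]
wrist_force: [-0.8, -0.3, 1.3]
opening: 0.0858
```

Run:
```python
from h import *
o=sensors.get_obs();print(o['q'],o['ee_pos'],o['wrist_force']);
tgt=np.array([.493,.222,.006]);Rt=toolR(-13.2,50);print(delta(Rt,tgt))
cv2.imwrite("pics/w3.png",vision.camera('wrist')[:,:,::-1])
crop(vision.camera('side'),150,140,350,280,4,'pics/s3.png')
```

```text
[ 40.0593 -19.2405 -43.928   38.5267 -30.9339  45.8587] [0.4947 0.2246 0.0257] [-0.7856 -0.3156  1.2738]
(array([-0.1855,  0.1298,  0.0284]), array([14.3666, 13.5104, -3.0094]))
```

View pics/w3.png

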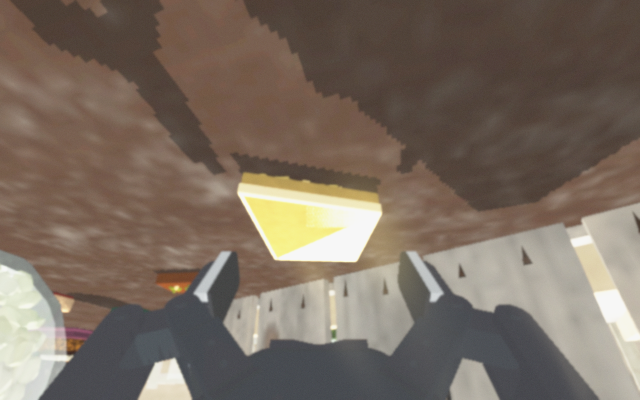

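View pics/s3.png

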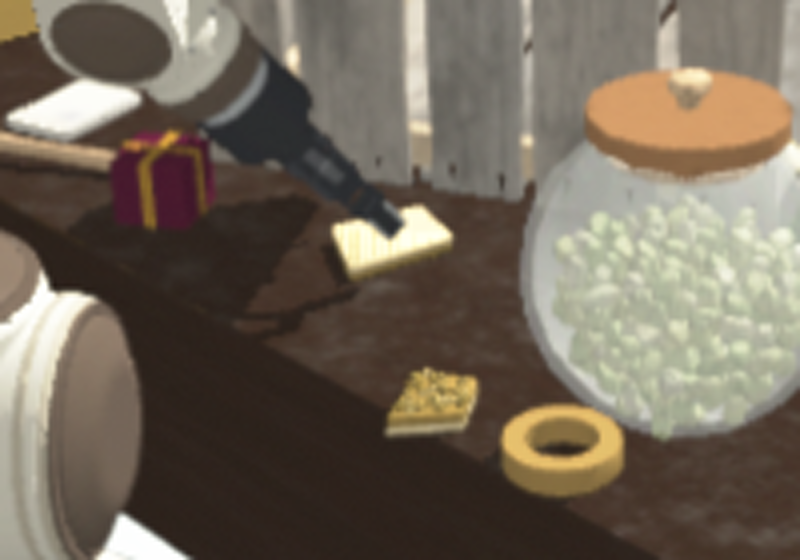

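>>> {"method": "carry_out", "body": {"increments": [[0,0,0,7,7,-2,100],[0,0,0,5,5,-1,100],[0,0,0,2,1.5,0,100],[0,0,0,0,0,0,100],[0,0,0,0,0,0,100]], "squeeze": 20}}

```text
time: 5.28
ee_pos: [0.4924, 0.2222, 0.0057]
tcp_rot: [-89.7, 50.0, -13.0]
wrist_force: [-0.7, -0.6, -0.4]
opening: 0.0855
```

Run:
```python
from h import *
o=sensors.get_obs();print(o['ee_pos'],o['wrist_force']);
print(delta(toolR(-13.2,50),[.493,.222,.006]))
cv2.imwrite("pics/w4.png",vision.camera('wrist')[:,:,::-1])
```

```text
[0.4924 0.2222 0.0057] [-0.6806 -0.6291 -0.3562]
(array([-0.1545,  0.1419,  0.0142]), array([ 0.1493, -0.6906, -0.0466]))
```

View pics/w4.png

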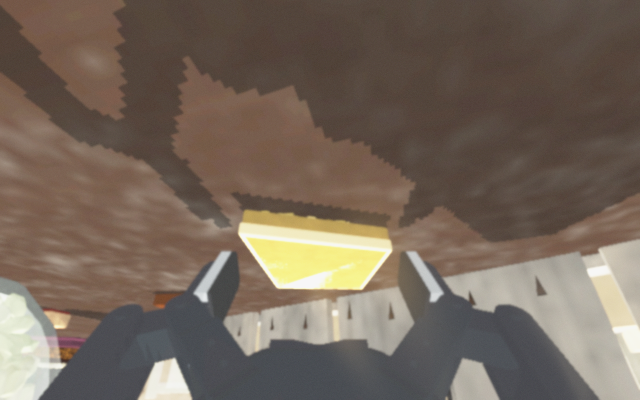

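>>> {"method": "carry_out", "body": {"increments": [[0,0,0,0,0,0,60],[0,0,0,0,0,0,60],[0,0,0,0,0,0,60],[0,0,0,0,0,0,60],[0,0,0,0,0,0,60],[0,0,0,0,0,0,60]], "squeeze": 25}}

```text
time: 6.08
ee_pos: [0.4926, 0.2223, 0.0061]
tcp_rot: [-89.6, 49.9, -13.0]
wrist_force: [-2.8, 0.1, 4.8]
opening: 0.0664
```

Run:
```python
from h import *
o=sensors.get_obs();print(o['ee_pos'],o['wrist_force'],o['opening']);
cv2.imwrite("pics/w5.png",vision.camera('wrist')[:,:,::-1])
```

```text
[0.4926 0.2223 0.0061] [-2.7783  0.0791  4.789 ] 0.06637842960502137
```

View pics/w5.png

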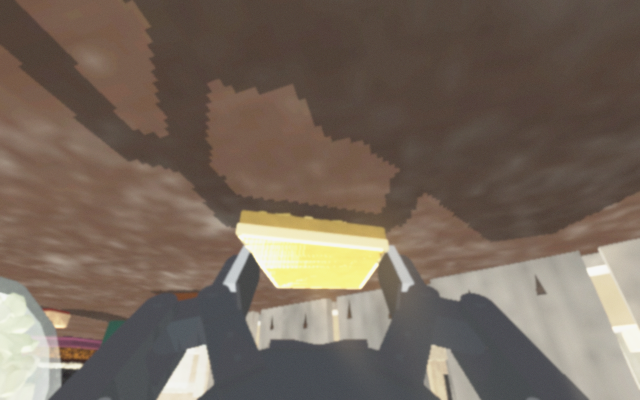

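>>> {"method": "carry_out", "body": {"increments": [[0,0,0,0,0,0,60],[0,0,0,-4,-3,0,60],[0,0,0,-15,-13,0,60],[0,0,0,-20,-17,0,60],[0,0,0,-20,-17,0,60],[0,0,0,0,0,0,60]], "squeeze": 40}}

```text
time: 6.88
ee_pos: [0.4934, 0.2224, 0.0849]
tcp_rot: [-89.5, 49.9, -12.8]
wrist_force: [-0.5, -0.6, -0.3]
opening: 0.0655
```

Run:
```python
from h import *
o=sensors.get_obs();print(o['ee_pos'],o['wrist_force'],o['opening']);
cv2.imwrite("pics/w6.png",vision.camera('wrist')[:,:,::-1])
crop(vision.camera('side'),150,140,350,280,4,'pics/s6.png')
```

```text
[0.4934 0.2224 0.0849] [-0.5065 -0.6182 -0.275 ] 0.06551131202250617
```

View pics/w6.png

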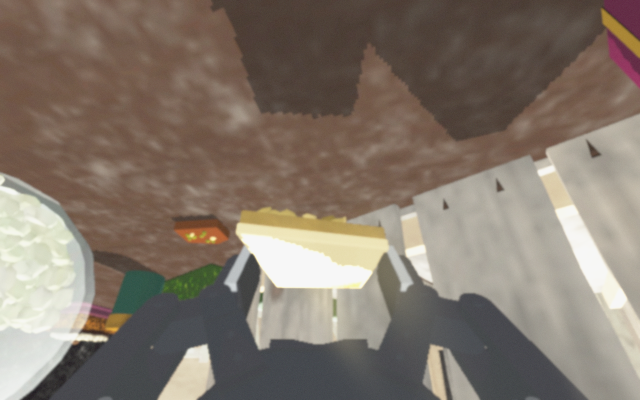

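View pics/s6.png

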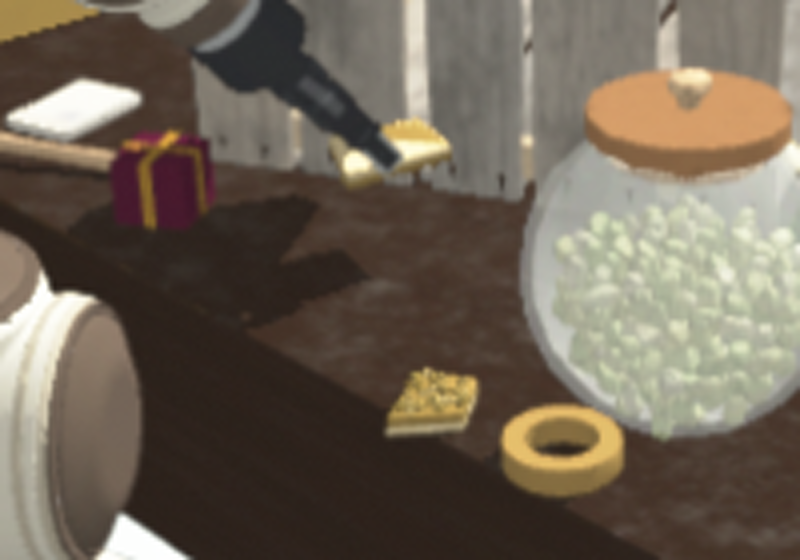

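>>> {"method": "carry_out", "body": {"increments": [[0,0,0,-30,-25,0,60],[0,0,0,-36,-30,0,60],[0,0,0,-38,-32,0,60],[0,0,0,-38,-32,0,60],[0,0,0,-38,-32,0,60],[0,0,0,7,-8.6,-30,60],[0,0,0,7,-8.6,-40,60],[0,0,0,7,-8.6,-45,60],[0,0,0,7,-8.6,-45,60],[0,0,0,7,-8.6,-45,60],[0,0,0,0,0,-10,60],[0,0,0,0,0,0,60]]}}

```text
time: 8.48
ee_pos: [0.497, -0.0016, 0.3167]
tcp_rot: [-89.7, 50.1, -13.1]
wrist_force: [-0.2, -0.2, -0.2]
opening: 0.0653
```

Run:
```python
from h import *
o=sensors.get_obs();print(o['q'],o['ee_pos'],o['opening']);
Rt=toolR(-3.3,50)
for z in(.32,.122): print(delta(Rt,[.390,-.3455,z]))
print(Rt.T@(np.array([.390,-.3455,.32])-tcp()[1])*1000)
```

```text
[  7.1353 -38.6497 -24.636   65.8835 -12.8342  16.0789] [ 0.497  -0.0016  0.3167] 0.06534033634673413
(array([-7.8029, -6.3056, -0.066 ]), array([ -19.3295,   16.1429, -359.2937]))
(array([-7.8029, -6.3056, -0.066 ]), array([ 132.5282,  143.1974, -359.9106]))
[ -58.4785   64.4852 -349.4969]
```

>>> {"method": "carry_out", "body": {"increments": [[-3.9,-3.2,0,0,0,-20,60],[-3.9,-3.1,0,0,0,-30,60],[0,0,0,-8,9,-43,60],[0,0,0,-8,9,-43,60],[0,0,0,-8,9,-43,60],[0,0,0,-8,9,-43,60],[0,0,0,-8,9,-43,60],[0,0,0,-8,9,-43,60],[0,0,0,-8,9,-35,60],[0,0,0,0,0,0,60],[0,0,0,0,0,0,60]]}}

```text
time: 9.85
ee_pos: [0.3886, -0.3372, 0.3192]
tcp_rot: [-89.8, 50.0, -3.0]
wrist_force: [0.6, 1.1, -0.7]
opening: 0.0657
```

Run:
```python
from h import *
o=sensors.get_obs();print(o['q'],o['ee_pos'],o['opening']);
Rt=toolR(-3.3,50)
for z in(.32,.122): print(delta(Rt,[.390,-.3455,z]))
np.savez('w7.npz',R=tcp(o)[0],p=tcp(o)[1])
cv2.imwrite("pics/w7.png",vision.camera('wrist')[:,:,::-1])
```

```text
[-57.8528 -25.3557 -15.0841  74.5164  31.6647 -47.265 ] [ 0.3886 -0.3372  0.3192] 0.06574170156710567
(array([ 0.0653,  0.1807, -0.0482]), array([ 0.5828, -1.9309, -8.2337]))
(array([ 0.0653,  0.1807, -0.0482]), array([152.366 , 125.2137,  -8.5671]))
```

View pics/w7.png

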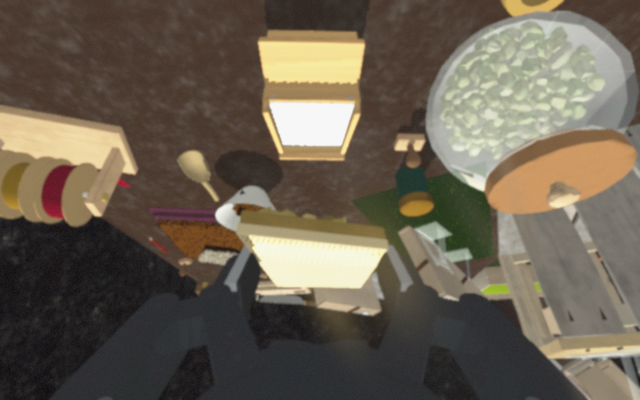

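Run:
```python
from h import *
im=cv2.imread('pics/w7.png')[:,:,::-1]
crop(im,245,20,380,170,4,'pics/w7c.png')
t=vision.camera('top');crop(t,390,150,480,250,6,'pics/t7.png')
```

```text
(no output)
```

View pics/w7c.png

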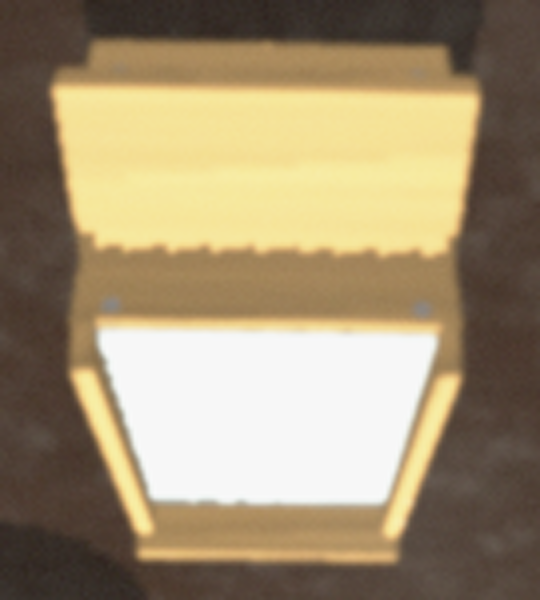

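Run:
```python
from h import *
z=np.load('w7.npz');pose=(z['R'],z['p'])
A=onplane('wrist',up([[55,86],[480,94]],4,[245,20]),.066,pose)
B=onplane('wrist',up([[96,319],[442,325]],4,[245,20]),.082,pose)
for X in (A,B):
    d=X[0]-X[1]; print(X, X.mean(0), np.linalg.norm(d), 'yaw',np.degrees(np.arctan2(d[1],d[0]))-90)
A0=A.mean(0)
for a in (-3.3,): print('foot', A0+np.r_[.066*np.cos(np.radians(a)),.066*np.sin(np.radians(a)),0])
```

```text
[[ 0.3988 -0.4047  0.066 ]
 [ 0.4077 -0.2867  0.066 ]] [ 0.4032 -0.3457  0.066 ] 0.11832744596808495 yaw -184.30060896435776
[[ 0.4647 -0.4052  0.082 ]
 [ 0.4732 -0.2949  0.082 ]] [ 0.469 -0.35   0.082] 0.11060227811114566 yaw -184.41522703507343
foot [ 0.4691 -0.3495  0.066 ]
```

View pics/t7.png

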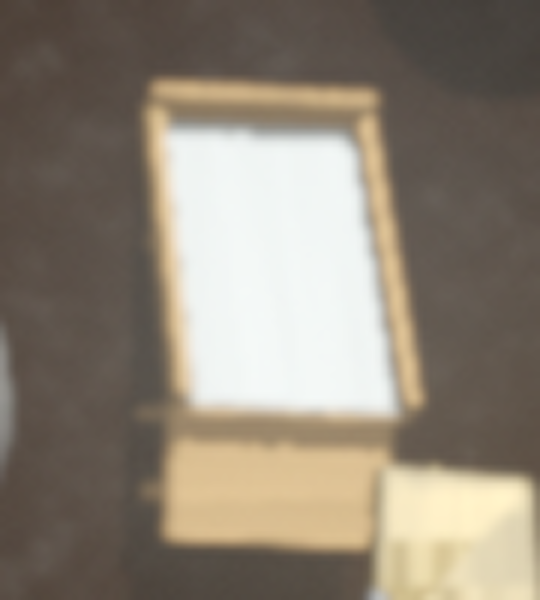

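Run:
```python
from h import *
Rt=toolR(0.2,50)
print(delta(Rt,[.4057,-.3458,.102])); print(Rt.T@(np.array([.4057,-.3458,.102])-tcp()[1])*1000)
```

```text
(array([-2.5346, -2.0958,  0.0072]), array([178.197 , 126.6103,  -8.1839]))
[177.8969 126.9701  -9.088 ]
```

>>> {"method": "carry_out", "body": {"increments": [[-2.5,-2.1,0,0,0,-4,60],[0,0,0,36,26,-5,60],[0,0,0,38,27,0,60],[0,0,0,38,27,0,60],[0,0,0,36,26,0,60],[0,0,0,20,14,0,60],[0,0,0,10,7,0,60],[0,0,0,0,0,0,60],[0,0,0,0,0,0,60]]}}

```text
time: 11.08
ee_pos: [0.4053, -0.3474, 0.1037]
tcp_rot: [-90.2, 49.9, -0.0]
wrist_force: [0.5, -0.1, -0.3]
opening: 0.0656
```

Run:
```python
from h import *
o=sensors.get_obs();print(o['q'],o['ee_pos'],o['tcp_rot'],o['wrist_force'])
Rt=toolR(0.2,50)
print(delta(Rt,[.4057,-.3458,.102]))
np.savez('w8.npz',R=tcp(o)[0],p=tcp(o)[1])
cv2.imwrite("pics/w8.png",vision.camera('wrist')[:,:,::-1])
s=vision.camera('side');crop(s,320,200,470,310,5,'pics/s8.png')
t=vision.camera('top');crop(t,390,150,480,250,6,'pics/t8.png')
```

```text
[-57.4411 -22.1965 -36.7977  51.0099  32.8621 -50.2696] [ 0.4053 -0.3474  0.1037] [-90.1502  49.9089  -0.0284] [ 0.4926 -0.1248 -0.2815]
(array([-0.0247, -0.1471,  0.0909]), array([1.5435, 0.7458, 1.5628]))
```

View pics/w8.png

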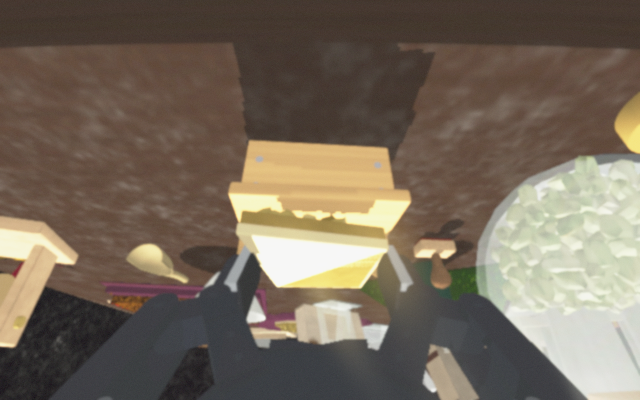

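View pics/s8.png

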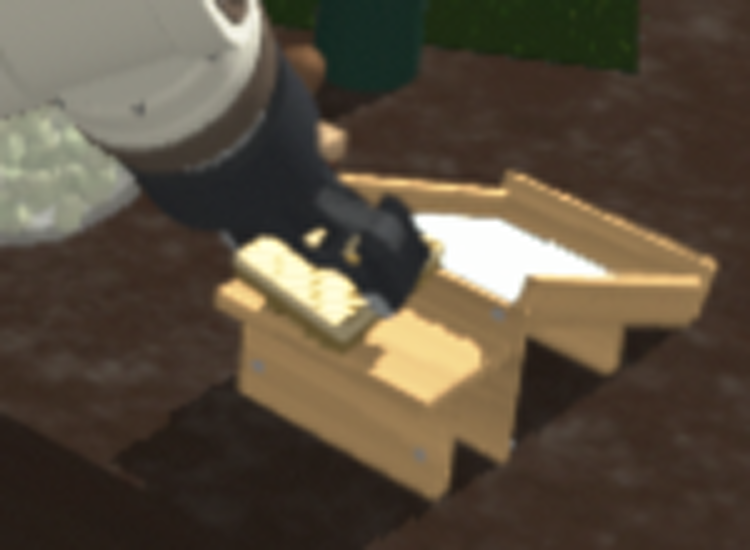

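View pics/t8.png

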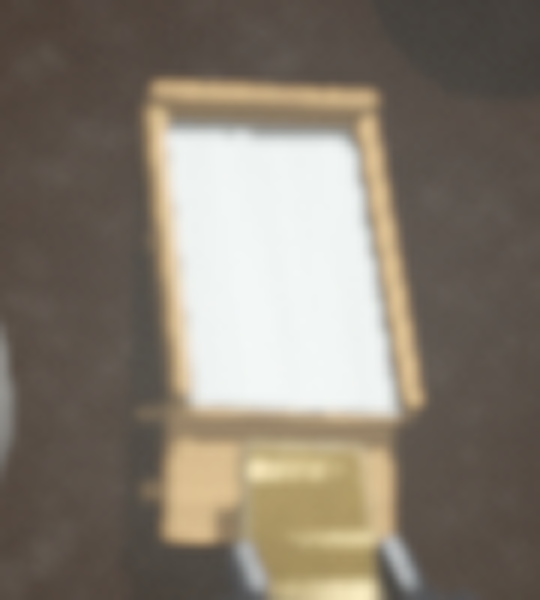

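>>> {"method": "carry_out", "body": {"increments": [[0,0,0,12,5,0.5,60],[0,0,0,10,4,0.5,60],[0,0,0,5,1.5,0,60],[0,0,0,2,1,0,60],[0,0,0,0,0,0,60],[0,0,0,0,0,0,60]]}}

```text
time: 11.98
ee_pos: [0.4146, -0.3461, 0.0726]
tcp_rot: [-90.0, 50.0, 0.0]
wrist_force: [-0.4, -0.1, -0.5]
opening: 0.0656
```

Run:
```python
from h import *
o=sensors.get_obs();print(o['ee_pos'],o['tcp_rot'],o['wrist_force'],o['torque'])
np.savez('w9.npz',R=tcp(o)[0],p=tcp(o)[1])
cv2.imwrite("pics/w9.png",vision.camera('wrist')[:,:,::-1])
s=vision.camera('side');crop(s,320,200,470,310,5,'pics/s9.png')
```

```text
[ 0.4146 -0.3461  0.0726] [-90.0221  49.9807   0.0349] [-0.4233 -0.0605 -0.4936] [0.0035 0.6632 0.0197]
```

View pics/s9.png

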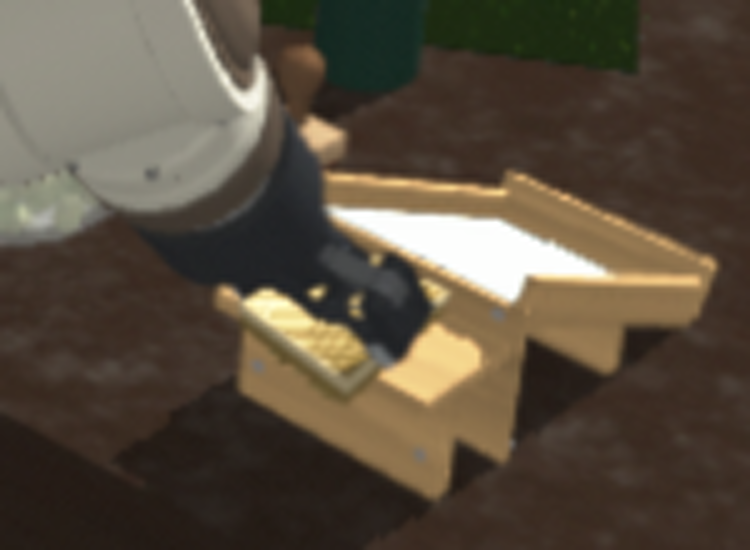

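View pics/w9.png

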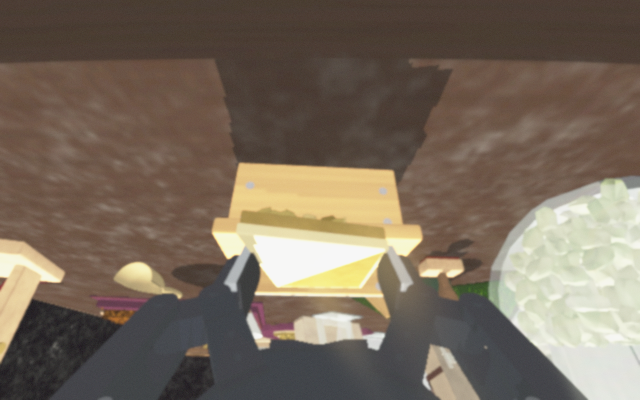

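>>> {"method": "carry_out", "body": {"increments": [[0,0,0,1.6,-1.9,0,60],[0,0,0,1.6,-1.9,0,60],[0,0,0,0,0,0,60]]}}

```text
time: 12.45
ee_pos: [0.4197, -0.346, 0.0725]
tcp_rot: [-90.0, 50.0, 0.1]
wrist_force: [-0.4, 0.6, -0.9]
opening: 0.0655
```

>>> {"method": "carry_out", "body": {"increments": [[0,0,0,0.8,-1.0,0,60],[0,0,0,0,0,0,60]]}}

```text
time: 12.7
ee_pos: [0.4204, -0.3459, 0.0722]
tcp_rot: [-89.9, 50.0, 0.1]
wrist_force: [-6.1, 1.4, 2.2]
opening: 0.0659
```

>>> {"method": "carry_out", "body": {"increments": [[0,0,0,0.8,0.6,0,60],[0,0,0,0,0,0,60]]}}

```text
time: 12.95
ee_pos: [0.4205, -0.346, 0.0722]
tcp_rot: [-89.9, 50.0, 0.1]
wrist_force: [-14.3, 6.0, 12.0]
opening: 0.0656
```

Run:
```python
from h import *
o=sensors.get_obs();print(o['ee_pos'],o['tcp_rot'],o['wrist_force'],o['torque'])
cv2.imwrite("pics/w10.png",vision.camera('wrist')[:,:,::-1])
s=vision.camera('side');crop(s,320,200,470,310,5,'pics/s10.png')
t=vision.camera('top');crop(t,390,150,480,250,6,'pics/t10.png')
```

```text
[ 0.4205 -0.346   0.0722] [-89.9448  49.9756   0.0581] [-14.2764   6.0442  12.047 ] [1.1027 1.554  0.7569]
```

View pics/s10.png

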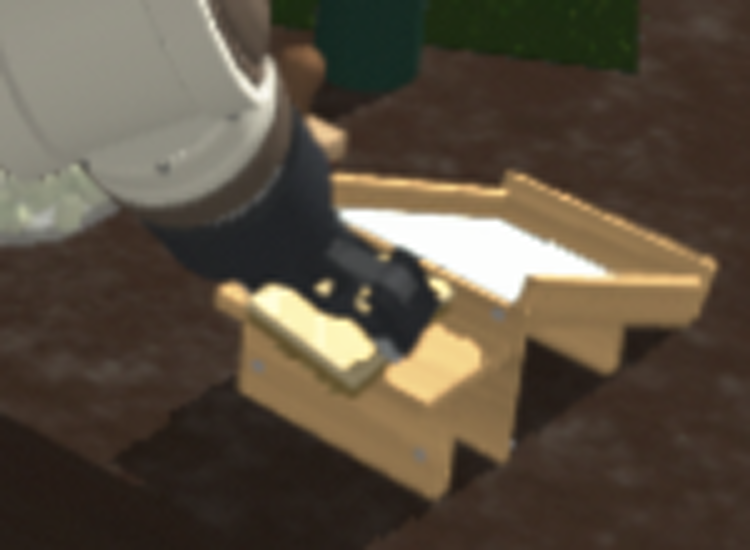

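View pics/t10.png

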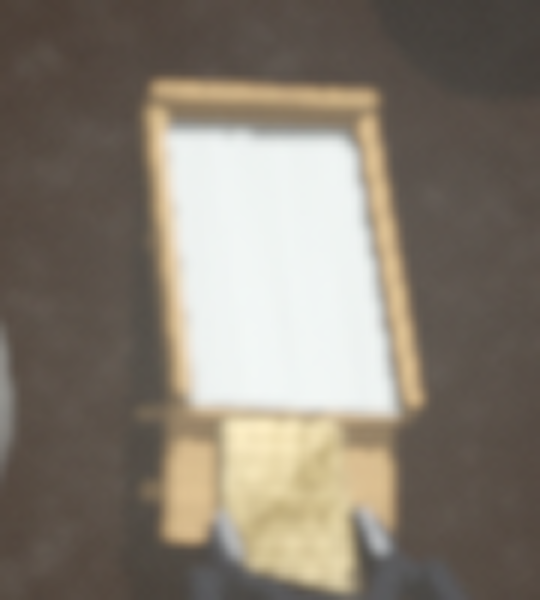

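>>> {"method": "carry_out", "body": {"increments": [[0,0,0,-0.6,-0.2,0,60],[0,0,0,0,0,0,95],[0,0,0,0,0,0,95],[0,0,0,0,0,0,95],[0,0,0,0,0,0,95]]}}

```text
time: 13.72
ee_pos: [0.4207, -0.346, 0.072]
tcp_rot: [-90.0, 50.0, 0.1]
wrist_force: [-0.5, 0.9, 0.7]
opening: 0.0811
```

Run:
```python
from h import *
o=sensors.get_obs();print(o['ee_pos'],o['tcp_rot'],o['wrist_force'],o['opening'])
np.savez('w11.npz',R=tcp(o)[0],p=tcp(o)[1])
cv2.imwrite("pics/w11.png",vision.camera('wrist')[:,:,::-1])
s=vision.camera('side');crop(s,320,200,470,310,5,'pics/s11.png')
t=vision.camera('top');crop(t,410,200,470,250,10,'pics/t11.png')
```

```text
[ 0.4207 -0.346   0.072 ] [-89.9968  49.9784   0.0674] [-0.4605  0.8691  0.659 ] 0.0811244603151789
```

View pics/s11.png

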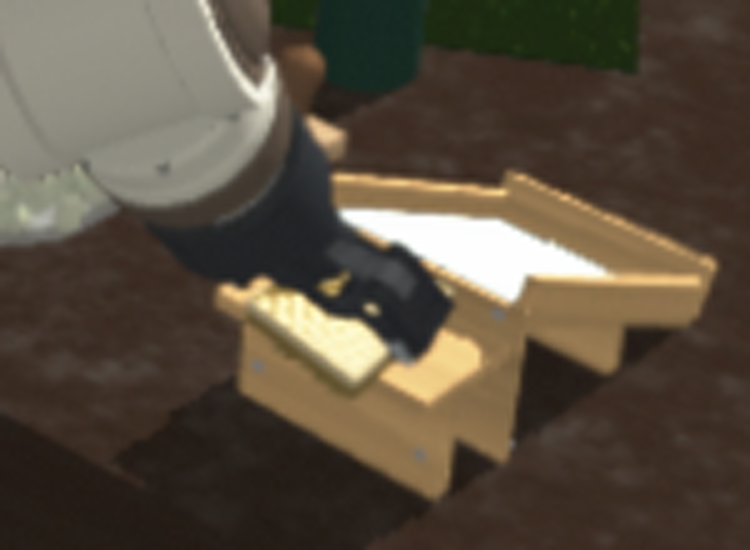

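View pics/t11.png

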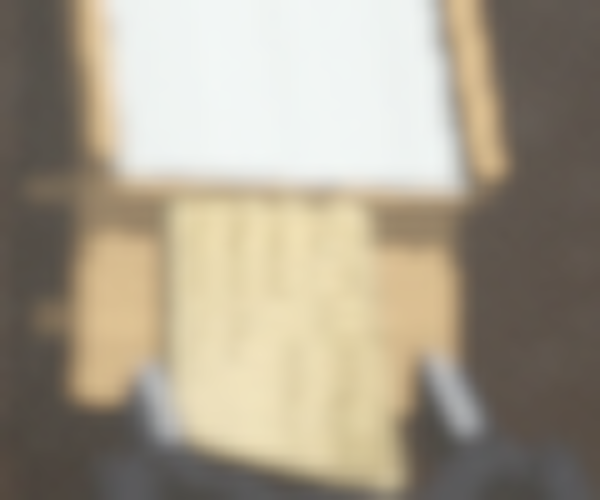

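View pics/w11.png

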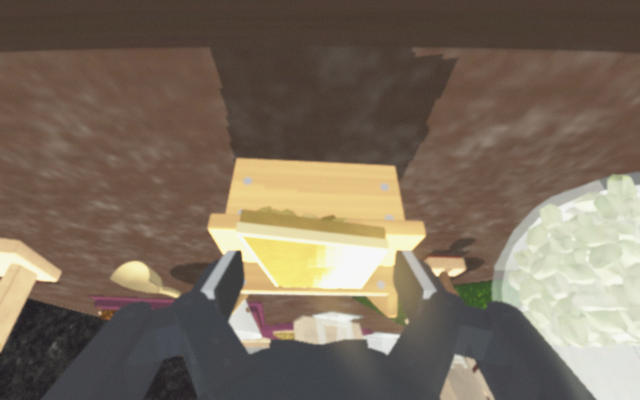

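>>> {"method": "carry_out", "body": {"increments": [[0,0,0,-0.8,-0.6,0,95],[0,0,0,0,0,0,60],[0,0,0,0,0,0,60],[0,0,0,0,0,0,60],[0,0,0,0,0,0,60],[0,0,0,0,0,0,60]], "squeeze": 30}}

```text
time: 14.62
ee_pos: [0.4207, -0.3462, 0.0736]
tcp_rot: [-90.0, 49.9, 0.0]
wrist_force: [-3.6, 1.2, 5.4]
opening: 0.0656
```

```bash
cat > rot.py <<'E'
from h import *
# stand frame
a=-4.0; foot=np.array([.469,-.350,.066]); RS=Ro.from_euler('z',a,degrees=True).as_matrix()
def arc(phis,r0,R0,lat,clr=0.5,lift=0.5):
    out=[]
    for f in phis:
        c,s=np.cos(np.radians(f)),np.sin(np.radians(f))
        xs=-13*s-clr+r0[0]*c+r0[1]*s; zs=-r0[0]*s+r0[1]*c+lift
        p=foot+RS@np.array([xs,lat,zs])/1000
        R=Ro.from_rotvec(RS@[0,np.radians(f),0]).as_matrix()@R0
        out.append((R,p))
    return out
E
python3 - <<'E'
from rot import *
o=sensors.get_obs();R,p=tcp(o);print(p,o['opening'],o['wrist_force'])
q=RS.T@(p-foot)*1000;print('tcp in wall_foot',q)
r0=(q[0],q[2]);
prev=(R,p)
for f,(Rt,pt) in zip(range(10,100,10),arc(range(10,100,10),r0,R,q[1])):
    d=delta(Rt,pt,prev);print(f,d[0].round(2),d[1].round(1),pt.round(4));prev=(Rt,pt)
E
```

```text
[ 0.4207 -0.3462  0.0736] 0.06560698151919678 [-3.577   1.189   5.4396]
tcp in wall_foot [-48.4027   0.4606   7.6201]
10 [ 0.45 -0.54  9.97] [-7.2 -5.1  0. ] [ 0.4201 -0.3461  0.0824]
20 [ 0.45 -0.54  9.97] [-6.1 -5.   0. ] [ 0.4213 -0.3462  0.0902]
30 [ 0.45 -0.54  9.97] [-5.7 -5.  -0. ] [ 0.424  -0.3464  0.0973]
40 [ 0.45 -0.54  9.97] [-5.3 -5.1 -0. ] [ 0.4281 -0.3467  0.1034]
50 [ 0.45 -0.54  9.97] [-5.  -5.3 -0.1] [ 0.4334 -0.347   0.1085]
60 [ 0.45 -0.54  9.97] [-4.8 -5.6 -0.1] [ 0.4397 -0.3475  0.1122]
70 [ 0.45 -0.54  9.97] [-4.7 -6.  -0.1] [ 0.447  -0.348   0.1146]
80 [ 0.45 -0.54  9.97] [-4.7 -6.4 -0.1] [ 0.4549 -0.3485  0.1155]
90 [ 0.45 -0.54  9.97] [-4.9 -6.8 -0.1] [ 0.4632 -0.3491  0.1149]
```

>>> {"method": "carry_out", "body": {"increments": [[0,0,0,-1,0,0,60],[0.2,-0.3,5,-3.4,-2.6,0,60],[0.2,-0.3,5,-3.4,-2.5,0,60],[0.2,-0.3,5,-3.1,-2.5,0,60],[0.2,-0.3,5,-3,-2.5,0,60],[0.2,-0.3,5,-2.9,-2.5,0,60],[0.2,-0.3,5,-2.8,-2.5,0,60],[0,0,0,0,0,0,60]]}}

```text
time: 15.62
ee_pos: [0.4252, -0.3464, 0.0966]
tcp_rot: [-77.9, 79.8, 11.8]
wrist_force: [-1.9, -1.4, 0.6]
opening: 0.0655
```

Run:
```python
from rot import *
o=sensors.get_obs();R,p=tcp(o);print(o['q'],p,o['opening'],o['wrist_force']);print('wf',RS.T@(p-foot)*1000, R)
cv2.imwrite("pics/w12.png",vision.camera('wrist')[:,:,::-1])
s=vision.camera('side');crop(s,320,200,470,310,5,'pics/s12.png')
```

```text
[-43.4887  -1.7897 -12.3104  73.6414   8.3384 -42.6767] [ 0.4252 -0.3464  0.0966] 0.0655023705467671 [-1.9026 -1.429   0.6275]
wf [-43.912    0.535   30.5833] [[ 0.1728 -0.9849  0.0035]
 [ 0.036   0.0099  0.9993]
 [-0.9843 -0.1726  0.0371]]
```

View pics/s12.png

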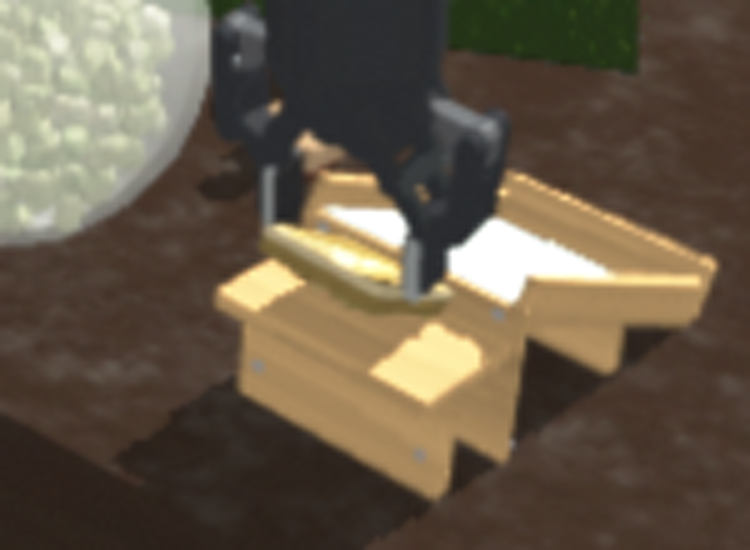

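View pics/w12.png

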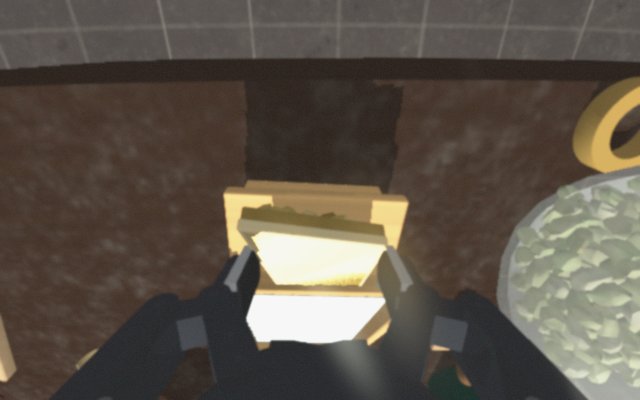

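>>> {"method": "carry_out", "body": {"increments": [[0.2,-0.3,5,-2.6,-2.5,0,60],[0.2,-0.3,5,-2.6,-2.6,0,60],[0.2,-0.3,5,-2.5,-2.6,0,60],[0.2,-0.3,5,-2.5,-2.7,0,60],[0.2,-0.3,5,-2.4,-2.8,0,60],[0.2,-0.3,5,-2.4,-2.8,0,60],[0,0,0,0,0,0,60]]}}

```text
time: 16.6
ee_pos: [0.4404, -0.3467, 0.1106]
tcp_rot: [78.8, 69.4, 167.9]
wrist_force: [-1.6, 3.5, 5.7]
opening: 0.0654
```

Run:
```python
from rot import *
o=sensors.get_obs();R,p=tcp(o);print(o['q'],p,o['opening'],o['wrist_force']);print('wf',RS.T@(p-foot)*1000, R)
cv2.imwrite("pics/w13.png",vision.camera('wrist')[:,:,::-1])
s=vision.camera('side');crop(s,320,200,470,310,5,'pics/s13.png')
```

```text
[-34.3373  25.3533  18.5117 102.3209  -7.6453 -32.143 ] [ 0.4404 -0.3467  0.1106] 0.06535669914168443 [-1.6285  3.4772  5.6697]
wf [-28.7907   1.2579  44.5584] [[-0.3437 -0.9387  0.0279]
 [ 0.0737  0.0026  0.9973]
 [-0.9362  0.3448  0.0682]]
```

View pics/s13.png

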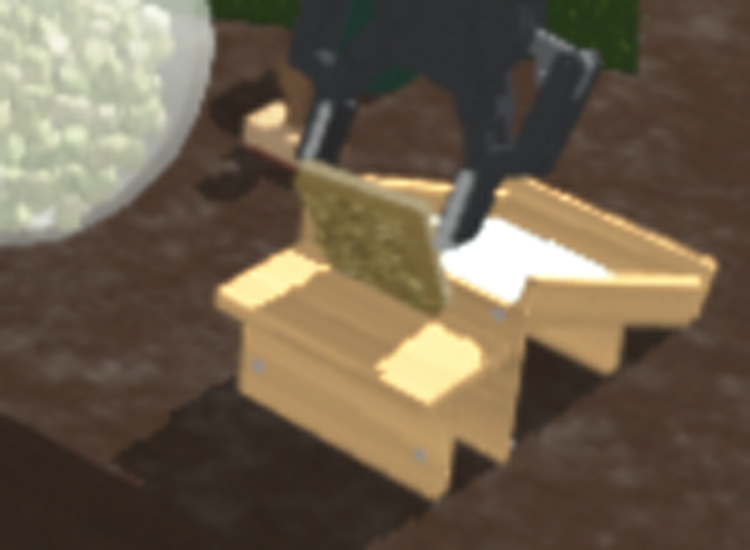

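View pics/w13.png

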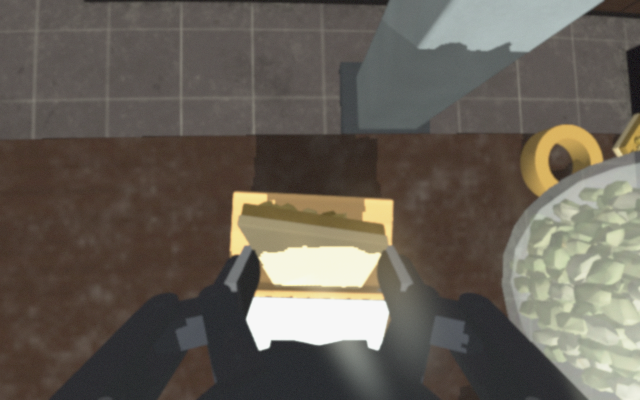

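>>> {"method": "carry_out", "body": {"increments": [[0.2,-0.3,5,-3.2,-2.7,0,60],[0.2,-0.3,5,-2.8,-3,0,60],[0.2,-0.3,5,-2.4,-3.1,0,60],[0.2,-0.3,5,-2.4,-3.2,0,60],[0,0,0,0,0,0,60]]}}

```text
time: 17.32
ee_pos: [0.4559, -0.3483, 0.1133]
tcp_rot: [83.1, 49.4, 171.8]
wrist_force: [-0.0, 0.6, 0.3]
opening: 0.0652
```

Run:
```python
from rot import *
o=sensors.get_obs();R,p=tcp(o);print(o['q'],p,o['opening'],o['wrist_force']);print('wf',RS.T@(p-foot)*1000, R)
cv2.imwrite("pics/w14.png",vision.camera('wrist')[:,:,::-1])
s=vision.camera('side');crop(s,320,200,470,310,5,'pics/s14.png')
```

```text
[-30.3649  47.7156  43.7444 124.4586 -14.232  -24.1352] [ 0.4559 -0.3483  0.1133] 0.06515192123791651 [-0.0068  0.5617  0.2539]
wf [-13.1669   0.7666  47.2836] [[-0.6441 -0.7633  0.0505]
 [ 0.0924 -0.0122  0.9956]
 [-0.7593  0.646   0.0784]]
```

View pics/s14.png

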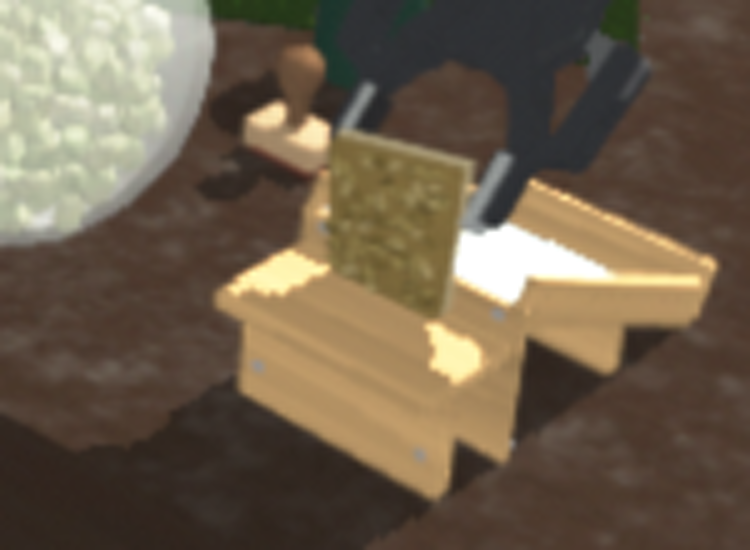

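View pics/w14.png

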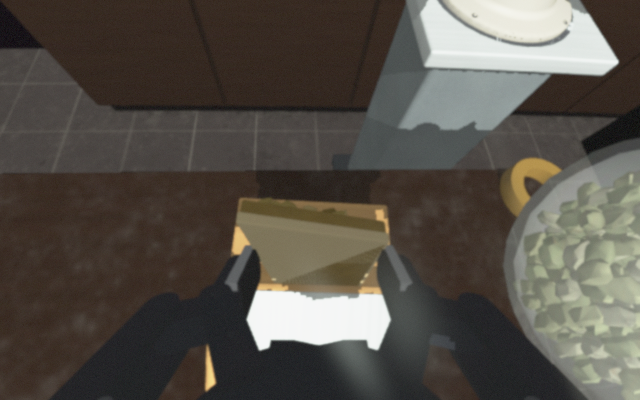

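Run:
```python
from rot import *
R,p=tcp()
print(R.T@RS@np.eye(3))
def G(ps,L=41):
    c,s=np.cos(np.radians(ps)),np.sin(np.radians(ps));return np.array([L*s-6.5*c,0,16+L*c+6.5*s])
pr=G(-10)
for ps in range(-5,46,5):
    g=G(ps);print(ps,(g-pr).round(1),(R.T@RS@(g-pr)).round(1));pr=g
```

```text
[[-0.6457  0.0478 -0.7621]
 [-0.7634 -0.0642  0.6427]
 [-0.0182  0.9968  0.078 ]]
-5 [3.5 0.  1. ] [-3. -2.  0.]
0 [3.5 0.  0.7] [-2.8 -2.2 -0. ]
5 [3.6 0.  0.4] [-2.6 -2.5 -0. ]
10 [3.6 0.  0.1] [-2.4 -2.7 -0.1]
15 [ 3.6  0.  -0.2] [-2.2 -2.9 -0.1]
20 [ 3.6  0.  -0.5] [-1.9 -3.1 -0.1]
25 [ 3.5  0.  -0.8] [-1.6 -3.2 -0.1]
30 [ 3.4  0.  -1.1] [-1.3 -3.4 -0.2]
35 [ 3.3  0.  -1.4] [-1.  -3.5 -0.2]
40 [ 3.2  0.  -1.7] [-0.7 -3.5 -0.2]
45 [ 3.  0. -2.] [-0.4 -3.6 -0.2]
```

>>> {"method": "carry_out", "body": {"increments": [[0,0,0,0.8,-0.6,0,60],[0,0,0,0.4,-0.3,0,60],[0,0,0,0,0,0,60]]}}

```text
time: 17.8
ee_pos: [0.4561, -0.348, 0.1137]
tcp_rot: [83.2, 49.7, 171.9]
wrist_force: [0.0, 0.7, -0.2]
opening: 0.0652
```

>>> {"method": "carry_out", "body": {"increments": [[0,0,0,0.8,-0.6,0,60],[0,0,0,-2,-2.4,0,60],[0,0,0,-2.4,-2.4,0,60],[0,0,0,0,0,0,60]], "squeeze": 22}}

```text
time: 18.3
ee_pos: [0.4628, -0.3483, 0.1129]
tcp_rot: [83.2, 49.6, 171.9]
wrist_force: [-0.9, -1.2, 4.9]
opening: 0.0652
```

Run:
```python
from rot import *
o=sensors.get_obs();R,p=tcp(o);print(o['q'],p,o['opening'],o['wrist_force'],o['torque']);print('wf',RS.T@(p-foot)*1000)
s=vision.camera('side');crop(s,320,200,470,310,5,'pics/s15.png')
```

```text
[-30.0979  48.6812  45.3584 124.9208 -14.0545 -23.9472] [ 0.4628 -0.3483  0.1129] 0.0651698492364695 [-0.8814 -1.2094  4.8755] [0.0187 0.2992 0.1297]
wf [-6.2741  1.2975 46.8739]
```

View pics/s15.png

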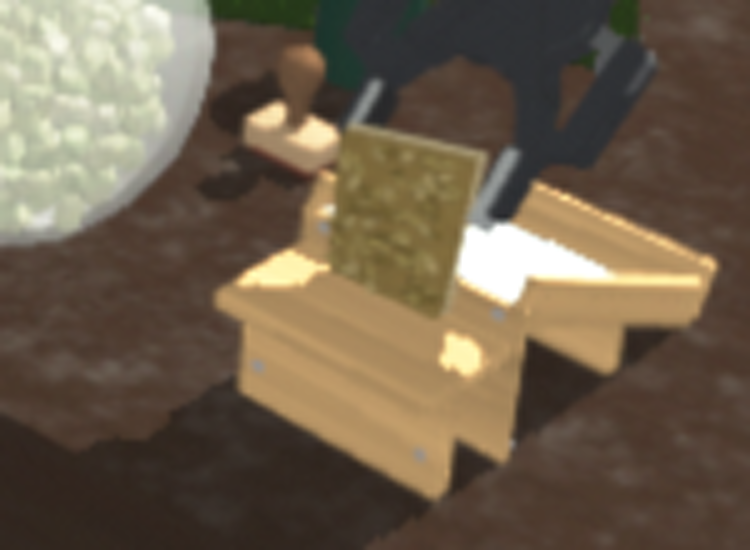

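>>> {"method": "carry_out", "body": {"increments": [[0,0,0,-3,-2.1,0,60],[0,0,0,-2.8,-2.3,0,60],[0,0,0,-2.6,-2.5,0,60],[0,0,0,-2.4,-2.7,0,60],[0,0,0,0,0,0,60]]}}

```text
time: 18.98
ee_pos: [0.4772, -0.3491, 0.1146]
tcp_rot: [83.2, 49.6, 171.9]
wrist_force: [-2.9, 0.5, -1.4]
opening: 0.0653
```

Run:
```python
from rot import *
o=sensors.get_obs();R,p=tcp(o);print(o['q'],p,o['opening'],o['wrist_force'],o['torque']);print('wf',RS.T@(p-foot)*1000)
s=vision.camera('side');crop(s,320,200,470,310,5,'pics/s16.png')
cv2.imwrite("pics/w16.png",vision.camera('wrist')[:,:,::-1])
```

```text
[-29.6143  51.5652  50.2107 126.972  -13.7343 -23.554 ] [ 0.4772 -0.3491  0.1146] 0.06534482747750965 [-2.9282  0.4662 -1.4481] [-0.0265 -0.3156 -0.0388]
wf [ 8.1538  1.4749 48.5813]
```

View pics/s16.png

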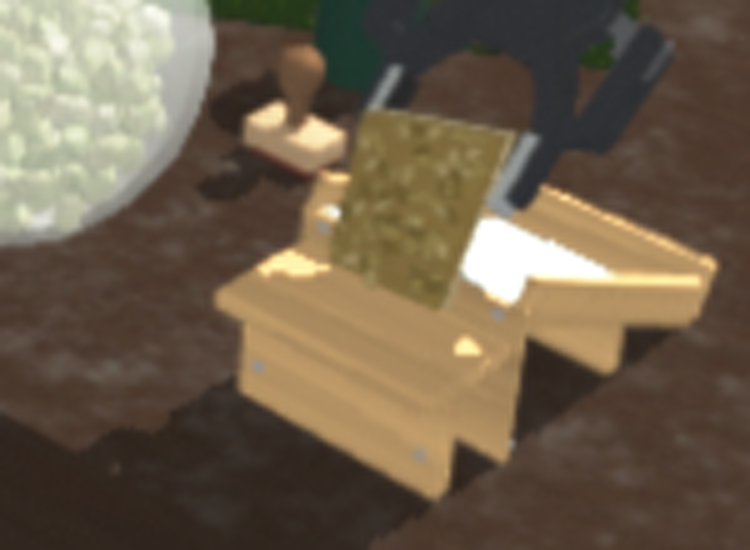

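View pics/w16.png

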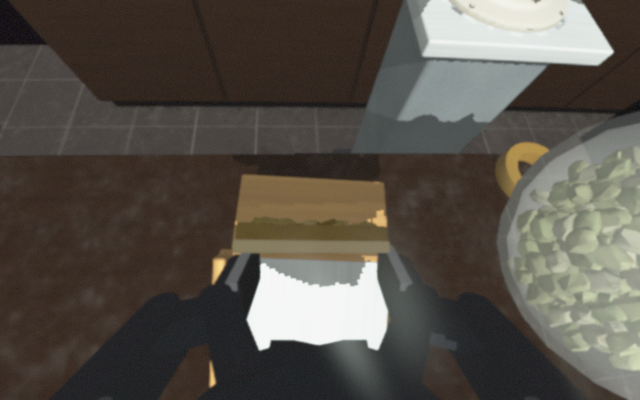

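>>> {"method": "carry_out", "body": {"increments": [[0,0,0,-2.3,-2.8,0,60],[0,0,0,-2,-3,0,60],[0,0,0,0,0,0,60]]}}

```text
time: 19.45
ee_pos: [0.4844, -0.3494, 0.1143]
tcp_rot: [83.2, 49.6, 171.9]
wrist_force: [-2.3, -0.3, 1.5]
opening: 0.0652
```

Run:
```python
from rot import *
o=sensors.get_obs();R,p=tcp(o);print(o['q'],p,o['opening'],o['wrist_force'],o['torque']);print('wf',RS.T@(p-foot)*1000)
```

```text
[-29.3673  53.1125  52.7084 127.9688 -13.5885 -23.3543] [ 0.4844 -0.3494  0.1143] 0.06518709483273381 [-2.2609 -0.2897  1.4511] [-0.0072 -0.1224 -0.0549]
wf [15.3125  1.6626 48.2926]
```

>>> {"method": "carry_out", "body": {"increments": [[0,0,0,-1.6,-3.2,0,60],[0,0,0,-1.3,-3.4,0,60],[0,0,0,0,0,0,60]]}}

```text
time: 19.82
ee_pos: [0.4912, -0.3496, 0.1121]
tcp_rot: [83.2, 49.6, 171.9]
wrist_force: [-3.1, -0.1, 0.3]
opening: 0.0647
```

Run:
```python
from rot import *
o=sensors.get_obs();R,p=tcp(o);print(o['q'],p,o['opening'],o['wrist_force'],o['torque']);print('wf',RS.T@(p-foot)*1000)
s=vision.camera('side');crop(s,320,200,470,310,5,'pics/s17.png')
cv2.imwrite("pics/w17.png",vision.camera('wrist')[:,:,::-1])
```

```text
[-29.1336  54.6689  55.0221 128.7862 -13.4431 -23.1627] [ 0.4912 -0.3496  0.1121] 0.06471318743130551 [-3.1051 -0.0585  0.2923] [-0.1442 -0.0514 -0.0003]
wf [22.1417  1.9082 46.0726]
```

View pics/s17.png

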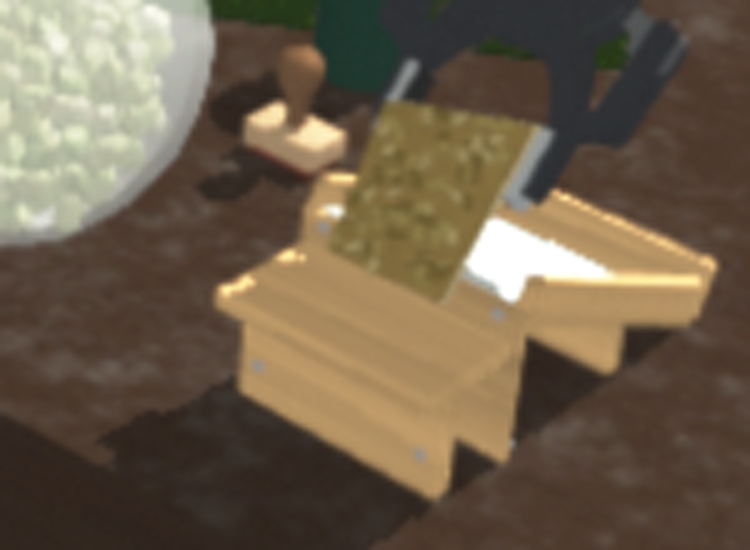

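View pics/w17.png

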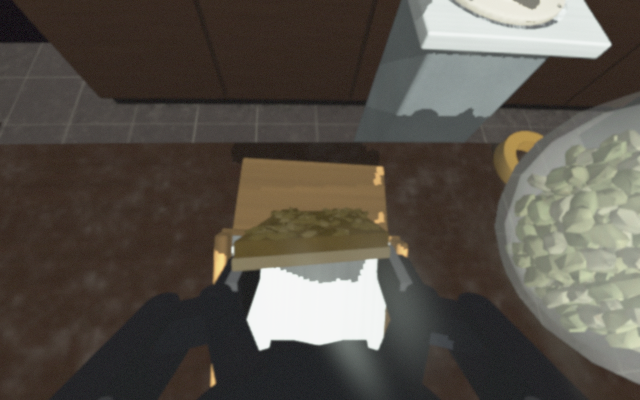

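>>> {"method": "carry_out", "body": {"increments": [[0,0,0,0,0,0,100],[0,0,0,0,0,0,100],[0,0,0,0,0,0,100],[0,0,0,0,0,0,100]]}}

```text
time: 20.42
ee_pos: [0.4911, -0.3496, 0.1123]
tcp_rot: [83.2, 49.7, 171.9]
wrist_force: [0.7, -0.4, 0.1]
opening: 0.0852
```

Run:
```python
from rot import *
o=sensors.get_obs();print(o['opening'],o['wrist_force'])
s=vision.camera('side');crop(s,320,200,470,310,5,'pics/s18.png')
cv2.imwrite("pics/w18.png",vision.camera('wrist')[:,:,::-1])
```

```text
0.08522628551960267 [ 0.7475 -0.4253  0.0914]
```

View pics/s18.png

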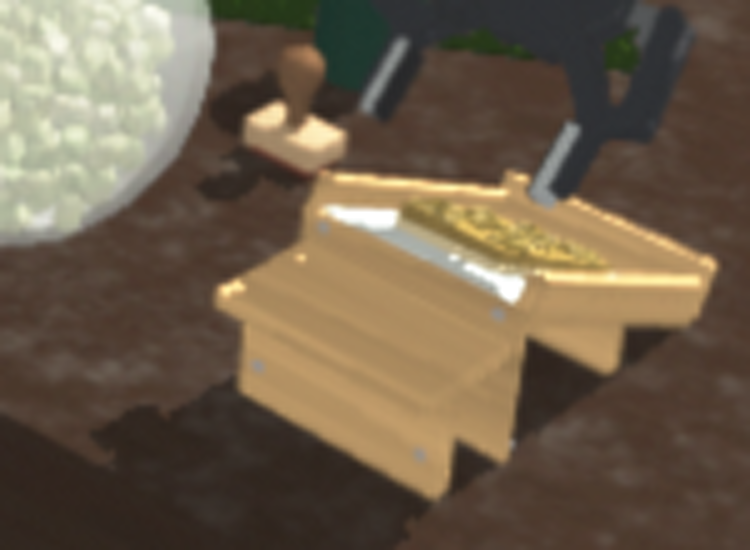

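View pics/w18.png

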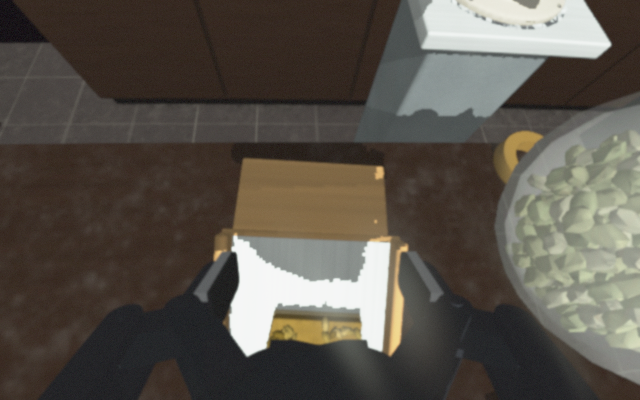

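>>> {"method": "carry_out", "body": {"increments": [[0,0,0,-20,17,2,100],[0,0,0,-30,25,3,100],[0,0,0,-30,25,3,100],[0,0,0,-30,25,3,100],[0,0,0,0,0,0,100],[0,0,0,0,0,0,100]]}}

```text
time: 21.28
ee_pos: [0.4495, -0.3325, 0.2146]
tcp_rot: [85.0, 53.0, 174.2]
wrist_force: [0.9, -0.2, -0.2]
opening: 0.0853
```

Run:
```python
from rot import *
o=sensors.get_obs();print(o['time'],o['ee_pos'],o['q'])
s=vision.camera('side');crop(s,320,180,500,310,4,'pics/s19.png')
t=vision.camera('top');cv2.imwrite('pics/t19.png',t[:,:,::-1])
R,p=tcp();np.savez('w19.npz',R=R,p=p);cv2.imwrite("pics/w19.png",vision.camera('wrist')[:,:,::-1])
```

```text
21.275 [ 0.4495 -0.3325  0.2146] [-29.4152  42.0875  47.9818 130.5138 -13.9798 -24.276 ]
```

View pics/s19.png

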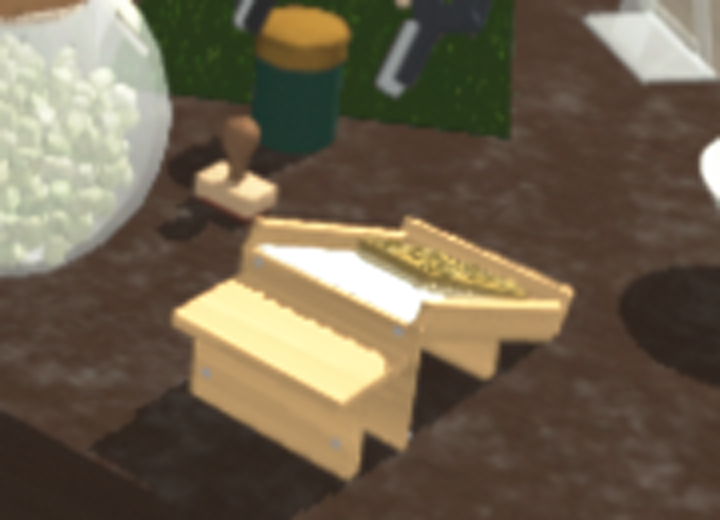

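View pics/t19.png

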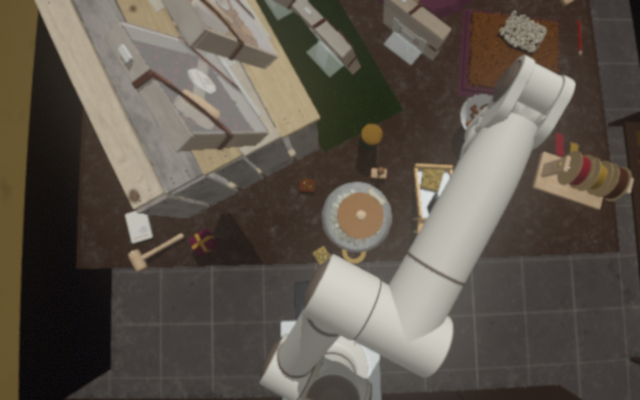

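View pics/w19.png

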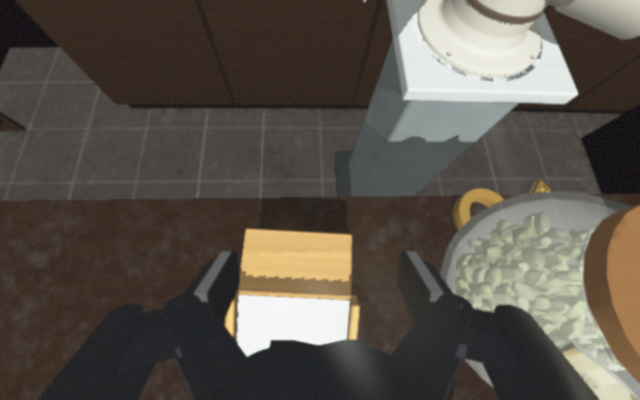

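>>> {"method": "carry_out", "body": {"increments": [[0,0,-5,0,0,0,100],[0,0,-10,0,0,0,100],[0,0,-10,0,0,0,100],[0,0,-10,-10,0,0,100],[0,0,-10,-10,20,-30,100],[0,0,0,-10,20,-30,100],[0,0,0,-10,20,-30,100],[0,0,0,-10,20,-30,100],[0,0,0,0,0,0,100]]}}

```text
time: 22.55
ee_pos: [0.3633, -0.4536, 0.2486]
tcp_rot: [-68.9, 81.4, 18.9]
wrist_force: [0.4, -1.0, -0.3]
opening: 0.0851
```

Run:
```python
from rot import *
o=sensors.get_obs();print(o['time'],o['ee_pos'],o['q'])
s=vision.camera('side');crop(s,380,210,480,290,7,'pics/s20.png')
t=vision.camera('top');crop(t,390,150,480,250,6,'pics/t20.png')
cv2.imwrite('pics/t20f.png',t[:,:,::-1])
R,p=tcp();np.savez('w20.npz',R=R,p=p);cv2.imwrite("pics/w20.png",vision.camera('wrist')[:,:,::-1])
```

```text
22.55 [ 0.3633 -0.4536  0.2486] [-55.3485   7.0435  13.887   94.5021   8.2648 -53.0345]
```

View pics/s20.png

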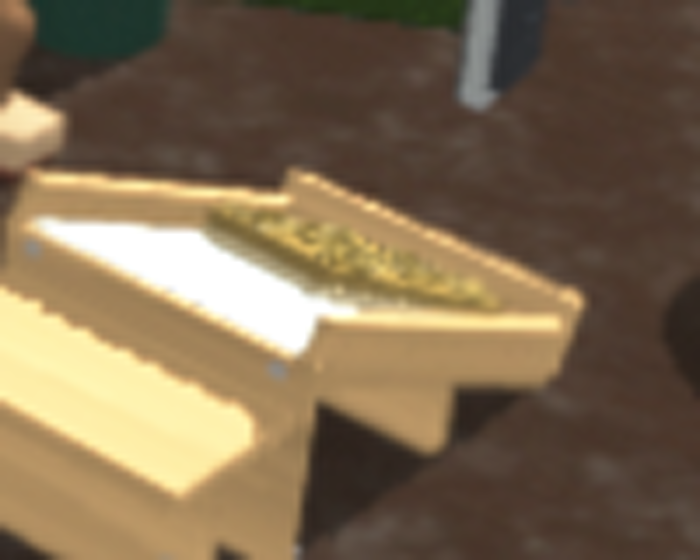

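View pics/t20.png

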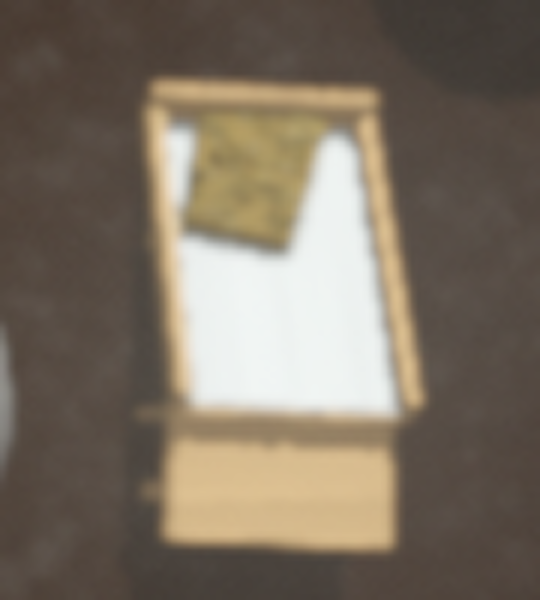

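View pics/w20.png

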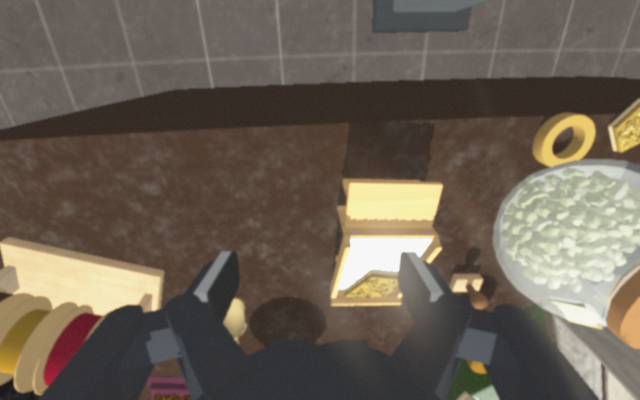

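Run:
```python
from rot import *
a=cv2.imread('pics/t20f.png')[150:250,390:480,::-1].astype(int);b=vision.camera('top')[150:250,390:480].astype(int);print('motion',np.abs(a-b).max())
th=np.radians(25);st=foot+RS@np.array([185*np.cos(th),0,16-185*np.sin(th)])/1000
P=onplane('top',up([[255,180]],6,[390,150]),st[2]+.03);print('slab rel stop',RS.T@(P[0]-st))
from workcell import job_done
print(job_done())
```

```text
motion 4
slab rel stop [-0.0338  0.0054  0.03  ]
the job is handed in; nothing more can be done
None
```

I laid the slab flat, seeds down, on the ledge with its square end pressed against the wall, and left it released there for about 0.4 s. I then gripped it again and swung it up about the wall foot until it stood, and leaned it roughly 35° past upright over the wall top. When I let go it tipped over and slid down the chute. The job was handed in at about 22.7 s.

**Final position:** the last pictures show the slab seeds up on the chute floor, inside the rails, with its slanted end against the back stop. By my measurement its centre is about 34 mm before the stop line and 5 mm left of the middle. It did not move between the last two top pictures.

**Bystanders:** none of them appears displaced in the last pictures. I judged that by eye and did not measure it.

**Forces and problems:** the largest wrist force in my readings was about 20 N, when the slab was set down. While the empty gripper was being raised, joint 4 came to 130.51° against its 130.52° limit; I turned it back straight away. I had no way to read the contact forces directly: the standing step rests on a wrist reading of about 5 N with the slab on the ledge, and contact with the back stop is judged from the pictures only.

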